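# Pack, close and scan out a take-away meal order

## Robot

A 6-joint arm with a two-finger parallel gripper is mounted at the origin on the work surface. World frame = base frame: x ahead of the robot, y to its left, z up, the work surface at z = 0. Lengths are in m, angles in rad, forces in N, time in s.
With the tool pointing down it reaches from about 0.25 to 0.775 m from the base axis. Payload 4 kg.
Tool frame: the origin (TCP) lies between the finger pads; the fingertips stand 19 mm ahead of it and the grasp point (between the pads) is the TCP (robot.tip_reach is the y of the fingertips in the tool frame, in m); y points along the fingers, x is the direction in which the jaws open and shut, and the axes are right-handed (so a half turn about y gives the same grasp; the last joint's range is limited). The gripper opens to 94 mm and grips with 3 to 60 N. Pads are 16 mm wide; open, the fingers measure 119 mm over their backs; the gripper's body (75 mm by 177 mm) begins 78 mm behind the grasp point.
Start: joints at [-1.431, 0.087, 1.371, -0, 1.684, -0.103], TCP at [0.132, -0.534, 0.225] pointing down, gripper open.
Joint ranges: [-3.1, 3.1], [-0.76, 2.03], [0.27, 2.55], [-1.08, 4.22], [0.17, 2.65], [-2.57, 2.57]. Speed limits (rad/s): [2.79, 2.79, 3.14, 3.14, 3.14, 3.14].

## Interface

Orientations are given as [roll, pitch, yaw] about the fixed x, y, z axes, in that order (R = Rz(yaw) Ry(pitch) Rx(roll)).
In Python, from bench import robot, imaging, order gives the robot as it stands.
- The arm moves only by the tool send_rows, never from a script. Its argument "moves" is text: rows parted by semicolons, each of 5 numbers parted by spaces: the gripper's target within -1 to 1 (shut at 1, half-way at 0, fully open at -1), then the shift along the tool's x, y, z in m, then the turn about the tool's y in degrees. In form: fingers tx ty tz roll; .... A call has exactly 10 rows; each row shifts and turns the commanded pose from where the row before left it, along the tool's axes as they then stand; what a row does not reach is not made up. A row lasts 1/12 s, in which the tool goes at most 41.7 mm and 7.16 degrees, less where a joint would pass 70% of its speed; a pose out of reach is approached as far as the arm can. A call with a gripper value outside its range is refused whole. The fingers move at their own pace and stop on an object; the grip force is fixed at half the most. Time passes only in rows, so rows that do not move let the fingers close, or fill a call up. It gives the time, the measured TCP pose, the force and the opening at its end, in the units of the state.
- robot.get_obs(): the state, without advancing time (a new reading comes with each control period).
- imaging.snapshot(name): name is "scene" or "side" or "wrist"; returns a dict with "image" (400x640x3 uint8, red, green, blue), "mtx" (3x3 intrinsics, pixels), "dist" ([k1, k2, p1, p2, k3] as OpenCV has them; the pictures are not rectified), "R" (3x3) and "t" (3): a world point X has camera coordinates R X + t. Camera axes: x right, y down, z forward; pixel columns grow to the right and rows downward; lengths in m; the calibration is good to about 2 mm. A picture is of the moment at which its call begins. There is no depth.
- order.close_job(): hands the job in, once; it reports no verdict.
Trained networks look in a picture, given as the dict that the camera call returned (one of the last four; its "shot" number tells which), for a name from the list of things; names that differ only in an ending like _2 or _b are one class to them, and where a whole thing is asked for, a point or a joint stands for the part that bears it (a point fixed in the world has none). Each returns a list of dicts, best first, with "conf" (0 to 1); they miss things now and then, are a little off and sometimes report something else, mostly with a low value. They report only what shows in the picture. A call takes as long as a camera call. They do not tell look-alikes from the thing itself.
- imaging.recognise(picture, target): "centre" ([column, row] in pixels, amid what is visible of it).
- imaging.landmark_of(picture, target): "centre" ([column, row] in pixels: a listed point, or the origin of a listed thing).
The state is a dict: "time": time; "joint_positions": joint angles; "qvel": joint speeds; "joint_torque": joint torques, N m; "tool_pos": TCP position; "ee_rot": TCP orientation; "wrist_force": force on the tool from outside, world axes, zero at the start; "wrist_torque": the same for the moment, N m; "width": finger opening in m.
Only numpy, scipy, OpenCV 4.12 (cv2) and the standard library are available. Lean on these libraries where they do the work, as an engineer would, in place of code of your own. Each camera call takes 0.05 s, during which the arm holds its last target.

## Task

Make up the take-away order: set down every lidded meal pot standing on the counter upright inside the carton (lower them in, do not drop them), then fold the carton shut, both short end flaps first and then both long flaps over them, all flat. Then take the hand scanner from its rest and scan first the barcode on the order docket and after it the barcode on top of the closed carton, each time holding the scanner still for about 1.5 seconds, roughly square to the label and about 9 cm from it with the beam on the middle of the bars, and lay the scanner back in its rest the way it lay. Leave the other things on the counter where they are.

Things in the scene. Friction and masses are not known exactly. Their poses are not given: they have to be found in the camera images.
- carton: open corrugated cardboard carton standing firm on the counter (it does not slide): 160 (x) x 240 (y) x 115 mm high, walls and floor 4 mm, inside 152 x 232 mm. Origin at the centre of its underside, z up; its long side runs along y. Four top flaps, each 80 mm deep and 4 mm thick, hinge on the upper edges of its walls.
- end_flap_left (a joint): short end flap, 150 mm wide and 80 mm deep, hinged along the top of the carton's +y wall (carton frame: line y = +118 mm, z = 113 mm). Radians: 0 = standing straight up, negative = leaning outward, +1.57 = folded inward and flat over the carton. A stiff crease: it stays where it is left, and about 0.5 N near its free edge moves it.
- end_flap_right (a joint): the same on the -y wall (line y = -118 mm, z = 113 mm), same values.
- long_flap_near (a joint): long flap, 236 mm wide and 80 mm deep, hinged along the top of the carton's -x wall (carton frame: line x = -78 mm, z = 118 mm). Same values and crease: 0 upright, negative outward, +1.57 flat closed. The two long flaps lie over the end flaps and meet in the middle.
- long_flap_far (a joint): the same on the +x wall (line x = +78 mm, z = 118 mm); the carton's barcode label is on its outer face, which is the upper face once it is folded.
- carton_code (a point): middle of the barcode label (white, 100 x 60 mm, black bars) on the long_flap_far flap, half-way (40 mm) out from its crease; its x axis is the outward normal of the label and points straight up once the flap is closed.
- pot_red_mid (a point): centre, half-way up, of a lidded round kraft-paper meal pot with a red lid: 60 mm high, body and lid (top 10 mm) 62 mm across, about 0.26 kg, heavy at the bottom. z is up. Starts upright on the counter; it may be missing from the order (then no value is given).
- pot_green_mid (a point): centre, half-way up, of a lidded round kraft-paper meal pot with a green lid: 66 mm high, body and lid (top 10 mm) 62 mm across, about 0.26 kg, heavy at the bottom. z is up. Starts upright on the counter; it may be missing from the order (then no value is given).
- pot_yellow_mid (a point): centre, half-way up, of a lidded round kraft-paper meal pot with a yellow lid: 72 mm high, body and lid (top 10 mm) 62 mm across, about 0.26 kg, heavy at the bottom. z is up. Starts upright on the counter; it may be missing from the order (then no value is given).
- pot_white_mid (a point): centre, half-way up, of a lidded round kraft-paper meal pot with a white lid: 78 mm high, body and lid (top 10 mm) 62 mm across, about 0.26 kg, heavy at the bottom. z is up. Starts upright on the counter; it may be missing from the order (then no value is given).
- scanner_grip (a point): middle of the handle of the hand-held barcode scanner, where it balances: black bar handle 145 mm long, 34 mm wide, 28 mm high, with a grey head 58 mm wide bent down at its front end; about 0.16 kg. x axis along the handle towards the head, z up when it lies in its rest. The handle's underside is 14 mm below this point; the head reaches about 38 mm below this point and 107 mm ahead of it.
- scanner_beam (a point): middle of the scanner's reading window. Its x axis is the reading beam; in the scanner it points forward and 60 degrees below the handle's x axis. It lies 94 mm ahead of and 30 mm below scanner_grip, on the middle line.
- rest: dark steel desk rest for the scanner, fixed: base plate 150 x 74 x 8 mm with two upright saddles (each 12 mm thick along x, at x = -60 and +30 mm; fingers fit between them). The handle lies on the saddles at 45 mm height along the rest's x axis, head at the +x end, between 14 mm high cheeks 44 mm apart. Origin at the counter, z up. When the scanner lies properly in it, scanner_grip is about 12 mm behind the origin and 59 mm above the counter.
- docket_stand: fixed card stand: stone-grey block 85 x 100 x 24 mm with a white order docket, 120 mm wide and 90 mm long, leaning back at 45 degrees above it, up to 100 mm high; the docket's face looks to the stand's -x side and upward.
- docket_code (a point): middle of the barcode printed on the docket (black bars, 72 x 36 mm). Its x axis is the outward normal of the docket: towards the stand's -x and 45 degrees upward.
- sign_a: food sign: blank card 100 x 70 mm on a wire in a 40 mm stone cube, 143 mm high; bystander. Origin at its underside
- sign_b: another food sign of the same kind; bystander. Origin at its underside
- tongs: steel serving tongs, 200 mm long, on a slate board 300 x 200 x 8 mm; bystander. Origin at its underside
- sauce_bottle: brown sauce bottle, 58 mm across, 170 mm high; bystander. Origin at its underside
- mug: white mug, 80 mm across, 90 mm high; bystander. Origin at its underside
- jam_jar: small glass jam jar, 52 mm across, 62 mm high, brass-coloured cap; bystander. Origin at its underside
- napkins: steel napkin holder, 70 x 130 mm, 111 mm high; bystander. Origin at its underside
There are look-alikes about, which are no part of the job. What is shaped like the part that bears scanner_grip but green is not meant.

How it is judged:
By the outcome, as a careful person would: the job done as asked, in the order asked, and still so for the second after the job is handed in, with the robot touching nothing.
Of pot_red, pot_green, pot_yellow, pot_white only 2 to 3 are there at a start; the rules pass over those that are not, and their reading is None.
At some moment in a run one of pot_red, pot_green, pot_yellow, pot_white may be knocked a few centimetres aside while the robot is not near it.
It also fails if it takes over 200 s, if anything falls off the work surface, if the arm or the gripper's body presses on something with over 40 N, if the wrist force passes 120 N, or if a joint passes its speed limit or range.

## Working session

There is one attempt and no reset: what is moved stays moved. The work goes in short steps, Python scripts to look and compute and a tool call to move; the robot and the scene stay as the last step left them, time stands still between calls to the robot, and variables do not carry over. Pictures are saved under pics/ and viewed, and the job is handed in when it is done.

Besides the shell and the picture viewer there is one more tool, called by a JSON object that holds its "name" and its "arguments", one argument or row to a line. send_rows: Moves the arm, as the interface text tells. Its arguments: {"type":"object","properties":{"moves":{"type":"string"}},"required":["moves"]}

```bash
ls -la; mkdir -p pics; cat > h.py <<'E'
import numpy as np, cv2
from bench import robot, imaging, order
from scipy.spatial.transform import Rotation as Ro
def snap(n,save=None):
    p=imaging.snapshot(n)
    if save: cv2.imwrite('pics/'+save+'.png',p['image'][:,:,::-1])
    return p
def ray(p,px):
    u=cv2.undistortPoints(np.array([[px]],float),np.array(p['mtx']),np.array(p['dist']))[0,0]
    R=np.array(p['R']);t=np.array(p['t'])
    return -R.T@t, R.T@np.array([u[0],u[1],1])
def atz(p,px,z):
    o,d=ray(p,px); return o+d*(z-o[2])/d[2]
def proj(p,X):
    r,_=cv2.Rodrigues(np.array(p['R']))
    return cv2.projectPoints(np.array(X,float).reshape(-1,3),r,np.array(p['t'],float),np.array(p['mtx']),np.array(p['dist']))[0][:,0]
def tri(l):
    A=np.zeros((3,3));b=np.zeros(3)
    for p,px in l:
        o,d=ray(p,px);d=d/np.linalg.norm(d);M=np.eye(3)-np.outer(d,d);A+=M;b+=M@o
    X=np.linalg.solve(A,b)
    return X,[np.linalg.norm(proj(p,X)[0]-px).round(1) for p,px in l]
E
python3 - <<'E'
from h import *
print(robot.get_obs(), robot.tip_reach)
for n in('scene','side','wrist'):
    p=snap(n,n+'0'); R=np.array(p['R']); print(n,(-R.T@p['t']).round(3),R[2].round(3),p['mtx'])
E
```

```text
total 12
drwxr-xr-x  3 agent agent 4096 Dec  7 16:25 .
drwxr-xr-x 23 root  root  4096 Dec  7 16:25 ..
drwxr-xr-x  2 agent agent 4096 Dec  7 16:25 pics
{'time': 0.0, 'joint_positions': array([-1.43109196e+00,  8.79577348e-02,  1.37224812e+00, -1.62762791e-05,
        1.68361901e+00, -1.03078970e-01]), 'qvel': array([ 1.53005732e-04, -6.12386466e-04,  9.83744795e-05, -1.25098988e-04,
        2.36677392e-03,  1.02807599e-04]), 'joint_torque': array([-4.21415652e-04, -3.40174663e+01, -3.02429938e+01,  7.16383732e-02,
        3.29287641e-02, -1.73862213e-04]), 'tool_pos': array([ 0.13215226, -0.53335652,  0.22330577]), 'ee_rot': array([-1.57058273,  0.00222202, -1.32801456]), 'wrist_force': array([ 0.81792176,  0.76439401, -0.57979081]), 'wrist_torque': array([-0.04423897,  0.00152698, -0.05338907]), 'width': 0.09371088191466662} 0.019
scene [1.348 0.596 0.866] [-0.605 -0.518 -0.605] [[398.09917746   0.         318.29861298]
 [  0.         398.09917746 204.83507445]
 [  0.           0.           1.        ]]
side [ 0.464 -1.34   1.548] [ 0.062  0.671 -0.739] [[507.49639854   0.         325.98345944]
 [  0.         507.49639854 199.94661234]
 [  0.           0.           1.        ]]
wrist [ 0.198 -0.516  0.384] [-0.229 -0.055 -0.972] [[348.0969245    0.         322.28332478]
 [  0.         348.0969245  199.70880492]
 [  0.           0.           1.        ]]
```

View pics/scene0.png

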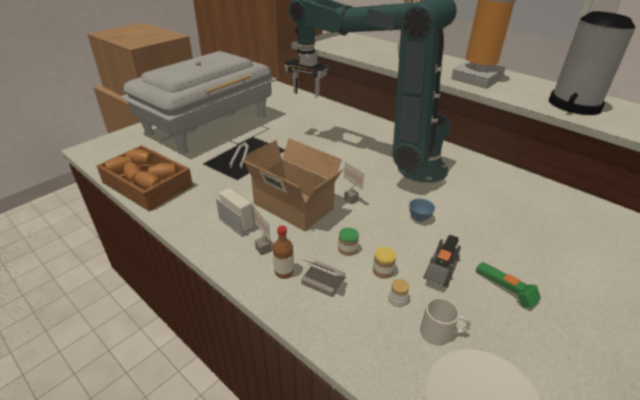

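View pics/side0.png

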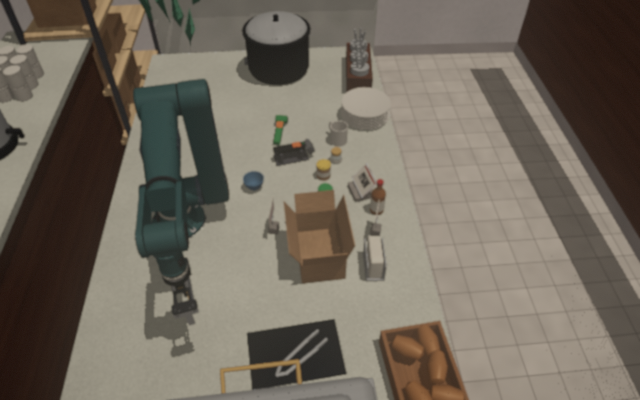

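View pics/wrist0.png

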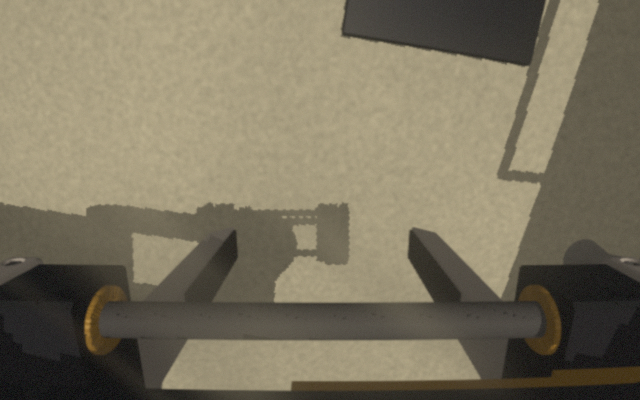

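```bash
cat > det.py <<'E'
from h import *
A=snap('scene');B=snap('side')
for n in ['pot_red_mid','pot_green_mid','pot_yellow_mid','pot_white_mid','carton','end_flap_left','end_flap_right','long_flap_near','long_flap_far','carton_code','scanner_grip','scanner_beam','rest','docket_stand','docket_code','sign_a','sauce_bottle','mug','jam_jar','napkins','tongs']:
    a=imaging.landmark_of(A,n) ;b=imaging.landmark_of(B,n)
    f=lambda l:[(np.round(d['centre'],1).tolist(),round(d['conf'],2)) for d in l[:3]]
    print(n,f(a),f(b))
    if a and b:
        X,e=tri([(A,a[0]['centre']),(B,b[0]['centre'])]); print('   ',X.round(4),e)
E
python3 det.py
```

```text
pot_red_mid [([440.6, 269.5], 0.67)] []
pot_green_mid [([348.0, 237.6], 0.64)] [([325.6, 192.8], 0.6)]
    [0.5913 0.0686 0.0438] [np.float64(0.8), np.float64(0.6)]
pot_yellow_mid [([383.7, 264.9], 0.83)] [([321.2, 169.7], 0.77)]
    [0.591  0.2119 0.0286] [np.float64(2.1), np.float64(1.4)]
pot_white_mid [] []
carton [] [([360.2, 193.6], 0.71), ([320.2, 252.9], 0.57)]Traceback (most recent call last):
  File "det.py", line 4, in <module>
    a=imaging.landmark_of(A,n) ;b=imaging.landmark_of(B,n)
ValueError: it knows: carton, carton_code, docket_code, docket_stand, jam_jar, mug, napkins, pot_green_mid, pot_red_mid, pot_white_mid, pot_yellow_mid, rest, sauce_bottle, scanner_beam, scanner_grip, sign, tongs
```

```bash
python3 - <<'E'
import cv2
a=cv2.imread('pics/scene0.png');b=cv2.imread('pics/side0.png')
cv2.imwrite('pics/s0c.png',cv2.resize(a[130:350,190:560],None,fx=2.1,fy=2.1,interpolation=cv2.INTER_CUBIC))
cv2.imwrite('pics/d0c.png',cv2.resize(b[100:290,220:420],None,fx=3,fy=3,interpolation=cv2.INTER_CUBIC))
E
```

```text
(no output)
```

View pics/s0c.png

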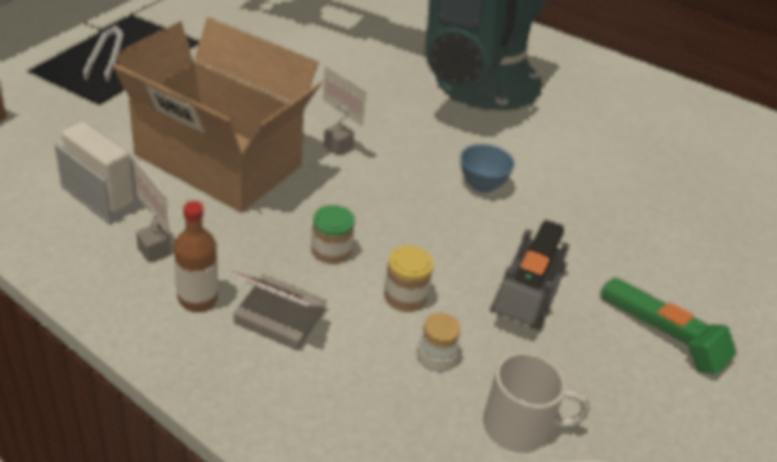

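View pics/d0c.png

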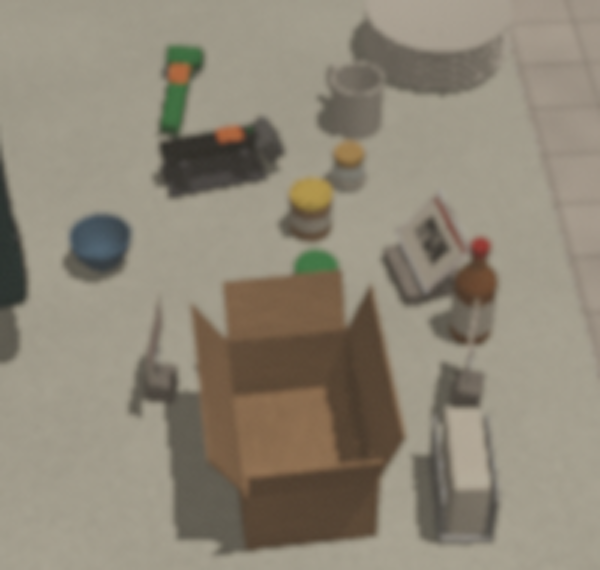

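```bash
sed -i "s/'end_flap_left','end_flap_right','long_flap_near','long_flap_far',//;s/'sign_a'/'sign'/" det.py; python3 det.py; python3 - <<'E'
from h import *
print(robot.get_obs()['time'])
E
```

```text
pot_red_mid [([348.0, 198.5], 0.16)] []
pot_green_mid [([351.1, 239.3], 0.89)] [([324.2, 192.2], 0.49)]
    [0.5863 0.0773 0.0386] [np.float64(0.8), np.float64(0.6)]
pot_yellow_mid [([381.3, 261.1], 0.83)] [([322.1, 170.3], 0.63)]
    [0.5925 0.2012 0.0369] [np.float64(1.4), np.float64(1.0)]
pot_white_mid [] [([344.7, 227.8], 0.24)]
carton [([293.1, 212.4], 0.91), ([323.6, 263.2], 0.58)] [([316.6, 252.5], 0.65), ([339.1, 141.1], 0.32), ([294.8, 154.4], 0.29)]
    [ 0.5477 -0.1942 -0.0161] [np.float64(3.2), np.float64(3.0)]
carton_code [([273.3, 182.8], 0.96)] [([347.3, 228.9], 0.83), ([273.5, 228.7], 0.66), ([364.0, 178.5], 0.19)]
    [ 0.6432 -0.2064  0.1454] [np.float64(1.5), np.float64(1.3)]
scanner_grip [([499.3, 280.1], 0.88), ([449.1, 252.2], 0.79)] [([273.1, 130.6], 0.73), ([374.7, 229.8], 0.19)]
    [0.3921 0.4938 0.0141] [np.float64(4.7), np.float64(2.9)]
scanner_beam [([434.5, 282.3], 0.78), ([527.5, 301.8], 0.57)] [([281.6, 117.9], 0.7), ([302.1, 352.7], 0.66), ([311.2, 150.7], 0.65)]
    [0.4973 0.3977 0.0904] [np.float64(35.1), np.float64(21.9)]
rest [([442.4, 267.8], 0.
[... 460 characters left out ...]
[ 0.7763 -0.1215  0.0076] [np.float64(3.1), np.float64(2.5)]
sauce_bottle [([285.9, 272.8], 0.93)] [([372.3, 213.7], 0.68)]
    [ 0.7807 -0.0088 -0.017 ] [np.float64(0.8), np.float64(0.6)]
mug [([437.8, 329.7], 0.69)] [([338.8, 138.9], 0.77), ([306.8, 353.4], 0.16)]
    [0.6831 0.4336 0.012 ] [np.float64(0.8), np.float64(0.5)]
jam_jar [([396.3, 304.2], 0.74)] [([337.5, 159.2], 0.71)]
    [ 0.6689  0.3072 -0.0015] [np.float64(1.1), np.float64(0.7)]
napkins [([237.3, 220.6], 0.66)] [([374.5, 267.7], 0.83)]
    [ 0.7425 -0.2855  0.005 ] [np.float64(0.8), np.float64(0.8)]
tongs [([242.2, 155.1], 0.63)] [([301.3, 355.7], 0.76)]
    [ 0.4541 -0.6085  0.0079] [np.float64(1.3), np.float64(1.8)]
2.55
```

```bash
python3 - <<'E'
from h import *
A=snap('scene','a1');B=snap('side','b1')
for p,px in((A,(306.7,230)),(A,(254.3,203.8)),(A,(333.8,207.6)),(B,(301,283)),(B,(345.3,278.3))): print(atz(p,px,0).round(4))
for n,box,P in(('b1',(270,180,380,290),B),('a1',(225,130,355,240),A)):
    x0,y0,x1,y1=box; im=cv2.imread(f'pics/{n}.png')[y0:y1,x0:x1]; im=cv2.resize(im,None,fx=5,fy=5,interpolation=cv2.INTER_CUBIC); cv2.imwrite(f'pics/{n}c.png',im)
E
```

```text
[ 0.6116 -0.0832  0.    ]
[ 0.6339 -0.3191 -0.    ]
[ 0.4565 -0.0949  0.    ]
[ 0.472  -0.3293  0.    ]
[ 0.6332 -0.3215  0.    ]
```

View pics/b1c.png

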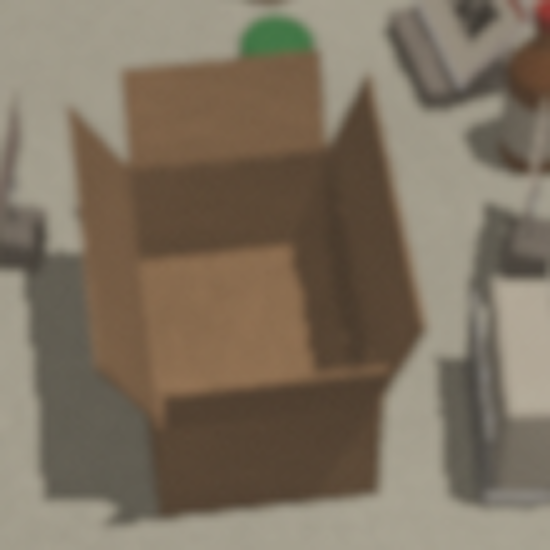

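View pics/a1c.png

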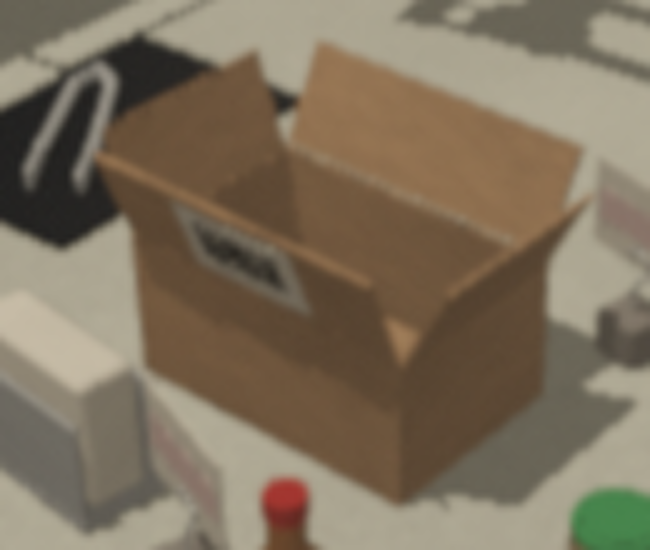

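```bash
cat > cart.py <<'E'
from h import *
from scipy.optimize import least_squares
def flap(side,ang,u,s=0.08):
    # u: position along the hinge, s: distance out ; returns carton frame point
    if side=='L': return np.array([u, .118+s*-np.sin(ang), .113+s*np.cos(ang)])
    if side=='R': return np.array([u,-.118-s*-np.sin(ang), .113+s*np.cos(ang)])
    if side=='N': return np.array([-.078+s*np.sin(ang),u,.118+s*np.cos(ang)])
    if side=='F': return np.array([.078-s*np.sin(ang),u,.118+s*np.cos(ang)])
def W(q,X):
    c,s=np.cos(q[2]),np.sin(q[2]); X=np.asarray(X)
    return np.array([q[0]+c*X[0]-s*X[1],q[1]+s*X[0]+c*X[1],X[2]])
E
python3 - <<'E'
from cart import *
A=snap('scene');B=snap('side')
o=np.array
sb=lambda x,y:o([270+x/5,180+y/5]); sa=lambda x,y:o([225+x/5,130+y/5])
obs=[(B,sb(160,515),lambda q:[-.08,-.12,0]),(B,sb(377,492),lambda q:[.08,-.12,0]),
(B,sb(123,70),lambda q:flap('L',q[3],-.075)),(B,sb(318,55),lambda q:flap('L',q[3],.075)),
(B,sb(68,105),lambda q:flap('N',q[5],.118)),(B,sb(97,370),lambda q:flap('N',q[5],-.118)),
(B,sb(370,72),lambda q:flap('F',q[6],.118)),(B,sb(425,328),lambda q:flap('F',q[6],-.118)),
(A,sa(400,502),lambda q:[.08,.12,0]),(A,sa(147,365),lambda q:[.08,-.12,0]),(A,sa(543,388),lambda q:[-.08,.12,0]),
(A,sa(320,40),lambda q:flap('N',q[5],-.118)),(A,sa(582,150),lambda q:flap('N',q[5],.118)),
(A,sa(97,155),lambda q:flap('F',q[6],-.118)),(A,sa(372,288),lambda q:flap('F',q[6],.118)),
(A,sa(590,200),lambda q:flap('L',q[3],-.075)),(A,sa(447,295),lambda q:flap('L',q[3],.075)),
(A,sa(258,52),lambda q:flap('R',q[4],-.075)),
]
f=lambda q:np.concatenate([proj(P,W(q,m(q)))[0]-px for P,px,m in obs])
r=least_squares(f,[.543,-.207,.07,-.3,-.3,-.3,-.3],loss='soft_l1')
print(r.x.round(4)); print(f(r.x).reshape(-1,2).round(1).tolist())
E
```

```text
[ 0.5479 -0.2075  0.056  -0.4683 -0.2733 -0.503  -0.3539]
[[-0.2, 0.5], [0.3, 0.2], [-0.7, -0.9], [0.6, -1.7], [-0.2, -0.3], [-0.2, -1.0], [-0.0, -0.4], [0.4, -0.5], [-0.2, 1.0], [-0.9, 0.4], [-0.1, 0.9], [-0.1, -0.9], [0.5, -1.5], [-0.8, -0.8], [-0.8, -1.2], [0.5, -1.7], [0.1, -0.3], [0.1, -1.4]]
```

```bash
cat >> h.py <<'E'
def go(x,y,z,yaw=None,step=0.04):
    o=robot.get_obs(); p=o['tool_pos']; y0=o['ee_rot'][2]
    if yaw is None: yaw=y0
    d=np.array([x,y,z])-p; c,s=np.cos(yaw),np.sin(yaw)
    t=np.array([c*d[0]+s*d[1],-d[2],-s*d[0]+c*d[1]])*1000
    print('turn first %.1f deg; then tool shift mm %s  |d|=%.0f  min rows %.1f; now %s yaw %.4f t=%.1f'%(np.degrees(y0-yaw),t.round(1),np.linalg.norm(t),np.linalg.norm(t)/41.7,p.round(4),y0,o['time']))
E
python3 -c "
from h import *
go(.50,.09,.25,-1.515)"
```

```text
turn first 10.7 deg; then tool shift mm [-602.4  -25.5  402. ]  |d|=725  min rows 17.4; now [ 0.1322 -0.5339  0.2245] yaw -1.3280 t=2.8
```

{"name": "send_rows", "arguments": {
  "moves": "-1 0 -0.012 0 5.3; -1 0 -0.013 0 5.4; -1 -0.0334 0 0.0223 0; -1 -0.0334 0 0.0223 0; -1 -0.0334 0 0.0223 0; -1 -0.0334 0 0.0223 0; -1 -0.0334 0 0.0223 0; -1 -0.0334 0 0.0223 0; -1 -0.0334 0 0.0223 0; -1 -0.0334 0 0.0223 0"
}}

```text
time: 3.58
tool_pos: [0.2958, -0.2554, 0.2497]
ee_rot: [-1.57, -0.001, -1.516]
wrist_force: [1.9, -0.5, 0.0]
width: 0.0939
```

{"name": "send_rows", "arguments": {
  "moves": "-1 -0.0334 0 0.0223 0; -1 -0.0334 0 0.0223 0; -1 -0.0334 0 0.0223 0; -1 -0.0334 0 0.0223 0; -1 -0.0334 0 0.0223 0; -1 -0.0334 0 0.0223 0; -1 -0.0334 0 0.0223 0; -1 -0.0334 0 0.0223 0; -1 -0.0334 0 0.0223 0; -1 -0.0334 0 0.0223 0"
}}

```text
time: 4.42
tool_pos: [0.4999, 0.091, 0.2496]
ee_rot: [-1.57, -0.0, -1.514]
wrist_force: [0.7, 0.5, 0.8]
width: 0.0939
```

```bash
cat > pots.py <<'E'
from h import *
import sys
robot_t=robot.get_obs()
print(robot_t['time'],robot_t['tool_pos'].round(4),robot_t['ee_rot'].round(4))
P={n:snap(n,sys.argv[1]+n) for n in('scene','side','wrist')}
for n in ['pot_red_mid','pot_green_mid','pot_yellow_mid','pot_white_mid']:
    l=[]
    for k,p in P.items():
        d=imaging.landmark_of(p,n)
        if d: print(n,k,np.round(d[0]['centre'],1),round(d[0]['conf'],2),atz(p,d[0]['centre'],.033).round(4)); 
        if d and d[0]['conf']>.4: l.append((p,d[0]['centre']))
    if len(l)>1: X,e=tri(l); print('   tri',X.round(4),e)
E
python3 pots.py c
```

```text
4.4167 [0.4999 0.091  0.2496] [-1.5701e+00 -2.0000e-04 -1.5142e+00]
pot_red_mid scene [324.1 280.1] 0.73 [0.7629 0.1222 0.033 ]
pot_green_mid scene [349.9 236. ] 0.71 [0.5688 0.0621 0.033 ]
pot_green_mid side [327.5 193.2] 0.42 [0.6016 0.0739 0.033 ]
pot_green_mid wrist [353.9  95.4] 0.71 [0.5902 0.0675 0.033 ]
   tri [0.5916 0.0687 0.0467] [np.float64(2.9), np.float64(2.6), np.float64(2.3)]
pot_yellow_mid scene [380.5 263.9] 0.6 [0.6048 0.203  0.033 ]
pot_yellow_mid side [324.5 168.7] 0.5 [0.6009 0.2181 0.033 ]
   tri [0.6041 0.2072 0.0389] [np.float64(1.8), np.float64(1.2)]
pot_white_mid side [312.4 149. ] 0.22 [0.5573 0.3475 0.033 ]
```

View pics/cwrist.png

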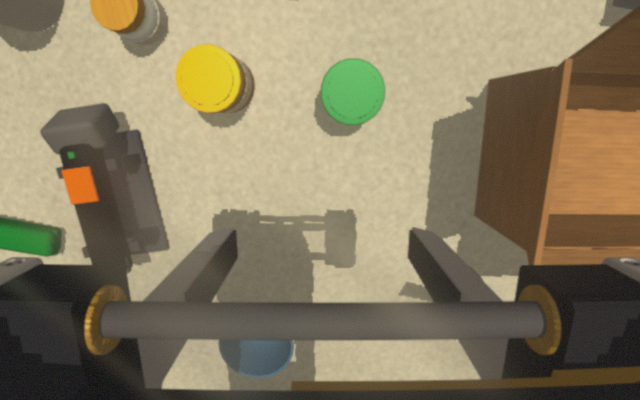

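```bash
cat > lid.py <<'E'
from h import *
import sys
def lid(p,col,z):
    im=p['image'];hsv=cv2.cvtColor(im,cv2.COLOR_RGB2HSV)
    lo,hi={'g':((50,100,60),(80,255,255)),'y':((22,150,120),(32,255,255))}[col]
    m=cv2.inRange(hsv,lo,hi); m=cv2.morphologyEx(m,cv2.MORPH_OPEN,np.ones((5,5)))
    n,l,s,c=cv2.connectedComponentsWithStats(m)
    out=[]
    for i in range(1,n):
        if s[i,4]>800:
            cs,_=cv2.findContours((l==i).astype(np.uint8),0,2); e=cv2.fitEllipse(max(cs,key=len)); out.append((s[i].tolist(),np.round(e[0],1),np.round(e[1],1),atz(p,e[0],z).round(4)))
    return out
if __name__=='__main__':
    p=snap('wrist')
    for o in lid(p,'g',.066):print('g',o)
    for o in lid(p,'y',.072):print('y',o)
    go(.588,.070,.25)
E
python3 lid.py
```

```text
g ([315, 58, 63, 65, 3243], array([345.9,  89.7]), array([62.1, 64.8]), array([0.5919, 0.0722, 0.066 ]))
g ([0, 220, 51, 36, 1442], array([ 16.3, 237.2]), array([29.1, 90.7]), array([0.4238, 0.4183, 0.066 ]))
y ([170, 44, 65, 68, 3465], array([202.2,  77.5]), array([63.4, 67.8]), array([0.5957, 0.2066, 0.072 ]))
turn first 0.0 deg; then tool shift mm [23.4 -0.4 87.6]  |d|=91  min rows 2.2; now [0.4993 0.0886 0.2496] yaw -1.5153 t=5.2
```

```bash
python3 -c "
from h import *
go(.5915,.0718,.15)
go(.5915,.0718,.052)"
```

```text
turn first 0.0 deg; then tool shift mm [21.8 99.6 91.2]  |d|=137  min rows 3.3; now [0.4993 0.0886 0.2496] yaw -1.5153 t=5.2
turn first 0.0 deg; then tool shift mm [ 21.8 197.6  91.2]  |d|=219  min rows 5.2; now [0.4993 0.0886 0.2496] yaw -1.5153 t=5.2
```

{"name": "send_rows", "arguments": {
  "moves": "-1 0.0054 0.02 0.0228 0; -1 0.0054 0.02 0.0228 0; -1 0.0055 0.02 0.0228 0; -1 0.0055 0.02 0.0228 0; -1 0 0.02 0 0; -1 0 0 0 0; -1 0 0 0 0; -1 0 0 0 0; -1 0 0 0 0; -1 0 0 0 0"
}}

```text
time: 6.05
tool_pos: [0.5922, 0.0724, 0.1519]
ee_rot: [-1.567, -0.0, -1.514]
wrist_force: [0.1, -0.8, 0.3]
width: 0.0938
```

```bash
python3 lid.py; python3 -c "
from h import *
snap('wrist','d1'); o=robot.get_obs();print(o['tool_pos'])"
```

```text
g ([284, 170, 82, 63, 4184], array([324.6, 204. ]), array([66.4, 82.3]), array([0.5973, 0.0722, 0.066 ]))
y ([97, 156, 83, 81, 5279], array([137.7, 195.9]), array([77.5, 84.7]), array([0.5974, 0.2064, 0.072 ]))
turn first 0.0 deg; then tool shift mm [  2.2 -98.4  -4.2]  |d|=99  min rows 2.4; now [0.5921 0.0724 0.1516] yaw -1.5144 t=6.1
[0.59198096 0.07237821 0.15121984]
```

View pics/d1.png

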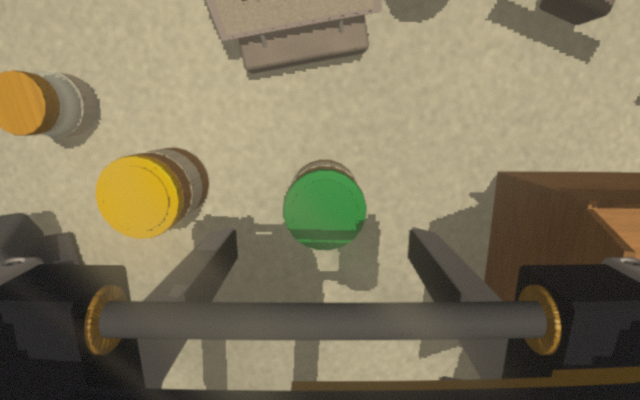

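{"name": "send_rows", "arguments": {
  "moves": "-1 0 0.025 0.002 0; -1 0 0.025 0 0; -1 0 0.025 0 0; -1 0 0.014 0 0; -1 0 0.010 0 0; -1 0 0 0 0; 1 0 0 0 0; 1 0 0 0 0; 1 0 0 0 0; 1 0 0 0 0"
}}

```text
time: 6.98
tool_pos: [0.5946, 0.0723, 0.0521]
ee_rot: [-1.568, -0.0, -1.515]
wrist_force: [-0.3, -0.5, -0.2]
width: 0.0708
```

{"name": "send_rows", "arguments": {
  "moves": "1 0 0 0 0; 1 0 0 0 0; 1 0 0 0 0; 1 0 -0.02 0 0; 1 0 -0.03 0 0; 1 0 -0.04 0 0; 1 0 -0.04 0 0; 1 0 -0.04 0 0; 1 0 -0.04 0 0; 1 0 0 0 0"
}}

```text
time: 7.82
tool_pos: [0.5966, 0.0726, 0.2707]
ee_rot: [-1.554, -0.0, -1.515]
wrist_force: [0.1, -0.7, 0.1]
width: 0.0614
```

```bash
python3 -c "
from cart import *
q=[.5479,-.2075,.056]
a=W(q,[-.036,-.025,0]);b=W(q,[.036,.025,0]);print(a,b)
go(*a[:2],.27); go(*b[:2],.27)
snap('wrist','e1')"
```

```text
[ 0.5133557  -0.23447576  0.        ] [ 0.5824443  -0.18052424  0.        ]
turn first 0.0 deg; then tool shift mm [ 301.9    0.7 -100.4]  |d|=318  min rows 7.6; now [0.5966 0.0726 0.2707] yaw -1.5145 t=7.8
turn first 0.0 deg; then tool shift mm [252.    0.7 -28.4]  |d|=254  min rows 6.1; now [0.5966 0.0726 0.2707] yaw -1.5145 t=7.8
```

View pics/e1.png

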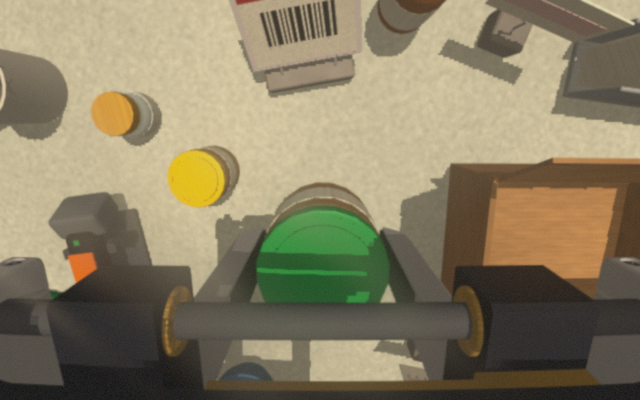

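{"name": "send_rows", "arguments": {
  "moves": "1 0.0377 0 -0.0125 0; 1 0.0377 0 -0.0125 0; 1 0.0377 0 -0.0125 0; 1 0.0377 0 -0.0125 0; 1 0.0378 0 -0.0126 0; 1 0.0378 0 -0.0126 0; 1 0.0378 0 -0.0126 0; 1 0.0377 0 -0.0126 0; 1 0 0 0 0; 1 0 0 0 0"
}}

```text
time: 8.7
tool_pos: [0.5086, -0.2362, 0.2569]
ee_rot: [-1.576, 0.004, -1.519]
wrist_force: [0.4, -0.3, -3.2]
width: 0.0614
```

```bash
python3 -c "
from cart import *
q=[.5479,-.2075,.056]
a=W(q,[-.036,-.025,0])
go(*a[:2],.062); 
print(robot.get_obs()['wrist_force'])
snap('wrist','e2')
p=snap('scene');cv2.imwrite('pics/e2s.png',cv2.resize(p['image'][100:260,200:400,::-1],None,fx=4,fy=4,interpolation=2))"
```

```text
turn first 0.0 deg; then tool shift mm [ -1.5 194.9   4.8]  |d|=195  min rows 4.7; now [ 0.5086 -0.2362  0.2569] yaw -1.5191 t=8.7
[ 0.38847241 -0.28972376 -3.23075564]
```

View pics/e2.png

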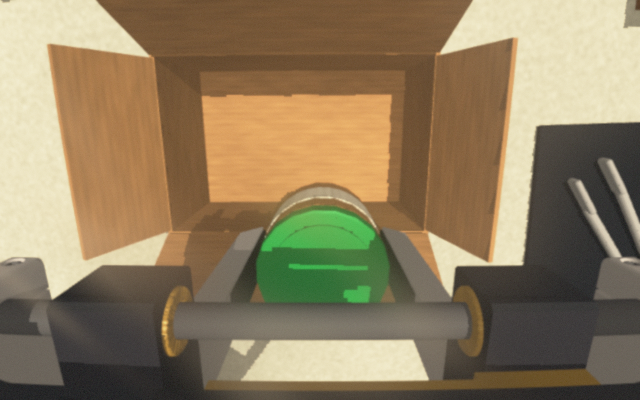

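View pics/e2s.png

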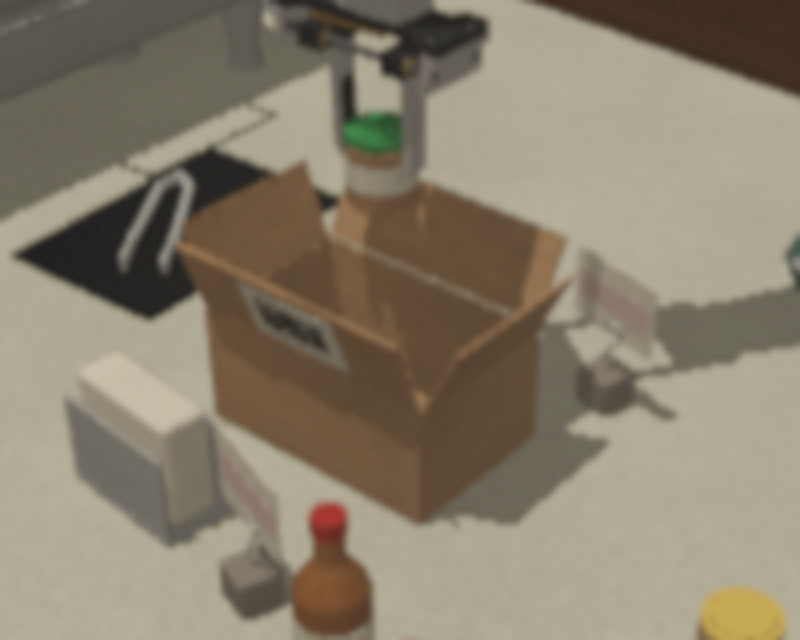

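```bash
python3 -c "
from cart import *
q=[.5479,-.2075,.056]
p=snap('wrist')
im=p['image'][:,:,::-1].copy()
for X in [flap('L',-.468,.075),flap('L',-.468,-.075),flap('R',-.273,.075),flap('R',-.273,-.075),[.076,.116,.113],[.076,-.116,.113],[.076,.116,.004],[.076,-.116,.004]]:
    u=proj(p,W(q,X))[0];print(u.round(0)); cv2.circle(im,tuple(int(v) for v in u),4,(0,0,255),1)
cv2.imwrite('pics/e3.png',im)
o=robot.get_obs();print(o['tool_pos'])
"
```

```text
[49. 44.]
[ 84. 260.]
[511.  39.]
[486. 264.]
[156.  57.]
[435.  56.]
[201.  72.]
[405.  72.]
[ 0.51012372 -0.23346384  0.25870636]
```

View pics/e3.png

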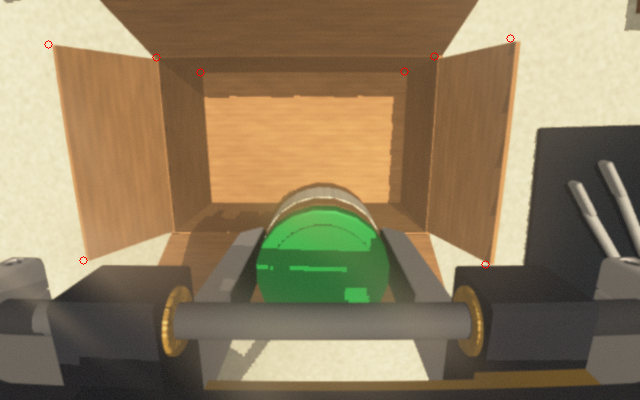

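{"name": "send_rows", "arguments": {
  "moves": "1 0 0.035 0.003 0; 1 0 0.038 0 0; 1 0 0.038 0 0; 1 0 0.038 0 0; 1 0 0.025 0 0; 1 0 0.015 0 0; 1 0 0.006 0 0; 1 0 0.003 0 0; 1 0 0.0 0 0; 1 0 0 0 0"
}}

```text
time: 9.68
tool_pos: [0.5145, -0.2346, 0.0642]
ee_rot: [-1.568, -0.002, -1.514]
wrist_force: [0.5, 0.2, -2.1]
width: 0.0615
```

{"name": "send_rows", "arguments": {
  "moves": "1 0 0.003 0 0; 1 0 0.002 0 0; 1 0 0.001 0 0; 1 0 0.001 0 0; 1 0 0 0 0; 1 0 0 0 0; 1 0 0 0 0; 1 0 0 0 0; 1 0 0 0 0; 1 0 0 0 0"
}}

```text
time: 10.52
tool_pos: [0.5133, -0.2347, 0.0556]
ee_rot: [-1.571, -0.0, -1.515]
wrist_force: [-0.5, -1.2, -1.0]
width: 0.0616
```

{"name": "send_rows", "arguments": {
  "moves": "1 0 0.001 0 0; 1 0 0 0 0; -0.8 0 0 0 0; -0.8 0 0 0 0; -0.8 0 0 0 0; -0.8 0 0 0 0; -0.8 0 -0.02 0 0; -0.8 0 -0.035 0 0; -0.8 0 -0.04 0 0; -0.8 0 -0.04 0 0"
}}

```text
time: 11.35
tool_pos: [0.5127, -0.2342, 0.1899]
ee_rot: [-1.573, 0.001, -1.515]
wrist_force: [0.6, 0.7, -0.6]
width: 0.0844
```

```bash
python3 -c "
from h import *
go(.53,.20,.25)
snap('wrist','f1')"
```

```text
turn first 0.0 deg; then tool shift mm [-432.5  -60.1   41.6]  |d|=439  min rows 10.5; now [ 0.5127 -0.2342  0.1899] yaw -1.5147 t=11.3
```

View pics/f1.png

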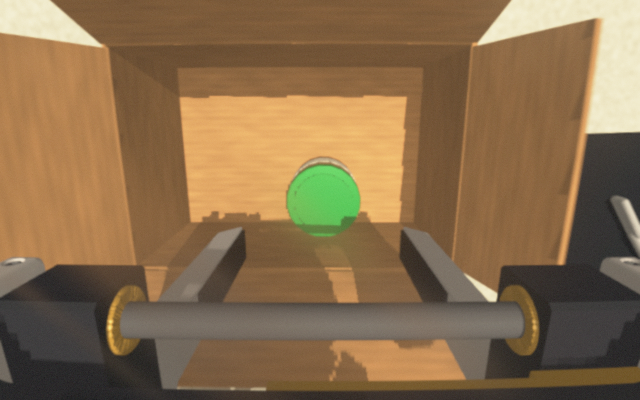

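{"name": "send_rows", "arguments": {
  "moves": "-1 0 -0.03 0 0; -1 0 -0.03 0 0; -1 -0.039 0 0.0038 0; -1 -0.039 0 0.0038 0; -1 -0.039 0 0.0038 0; -1 -0.039 0 0.0038 0; -1 -0.039 0 0.0038 0; -1 -0.039 0 0.0038 0; -1 -0.039 0 0.0038 0; -1 -0.039 0 0.0038 0"
}}

```text
time: 12.23
tool_pos: [0.526, 0.0806, 0.2493]
ee_rot: [-1.57, -0.0, -1.515]
wrist_force: [0.3, 0.2, -0.6]
width: 0.0937
```

{"name": "send_rows", "arguments": {
  "moves": "-1 -0.039 0 0.0038 0; -1 -0.039 0 0.0038 0; -1 -0.039 0 0.0038 0; -1 0 0 0 0; -1 0 0 0 0; -1 0 0 0 0; -1 0 0 0 0; -1 0 0 0 0; -1 0 0 0 0; -1 0 0 0 0"
}}

```text
time: 13.07
tool_pos: [0.5312, 0.195, 0.2496]
ee_rot: [-1.57, -0.0, -1.517]
wrist_force: [-0.7, -0.5, -0.5]
width: 0.0937
```

```bash
python3 lid.py; python3 -c "
from h import *
go(.596,.2066,.15)
snap('wrist','f2')"
```

```text
g ([0, 222, 58, 39, 1103], array([-80.7, 228.1]), array([ 50.6, 248.1]), array([0.4591, 0.6431, 0.066 ]))
y ([282, 86, 64, 65, 3248], array([313.5, 118.4]), array([62.7, 64.2]), array([0.5956, 0.208 , 0.072 ]))
turn first 0.0 deg; then tool shift mm [128.1  -0.4  49.9]  |d|=138  min rows 3.3; now [0.5311 0.1952 0.2496] yaw -1.5162 t=13.1
turn first 0.0 deg; then tool shift mm [-7.8 99.6 65.4]  |d|=119  min rows 2.9; now [0.5311 0.1952 0.2496] yaw -1.5162 t=13.1
```

View pics/f2.png

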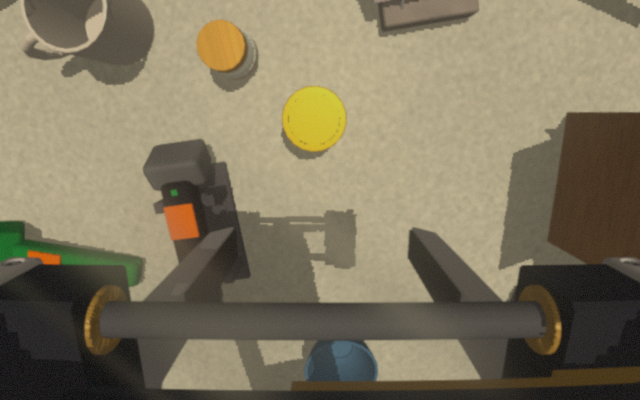

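{"name": "send_rows", "arguments": {
  "moves": "-1 -0.0045 0.01 0.022 0; -1 -0.0045 0.015 0.022 0; -1 0 0.02 0.022 0; -1 0 0.038 0 0; -1 0 0.038 0 0; -1 0 0.038 0 0; -1 0 0.024 0 0; -1 0 0.01 0 0; -1 0 0 0 0; 1 0 0 0 0"
}}

```text
time: 14.0
tool_pos: [0.597, 0.2088, 0.0573]
ee_rot: [-1.57, 0.0, -1.515]
wrist_force: [0.3, -0.1, 0.3]
width: 0.0902
```

{"name": "send_rows", "arguments": {
  "moves": "1 0 0 0 0; 1 0 0 0 0; 1 0 0 0 0; 1 0 0 0 0; 1 0 0 0 0; 1 0 0 0 0; 1 0 -0.02 0 0; 1 0 -0.04 0 0; 1 0 -0.04 0 0; 1 0 -0.04 0 0"
}}

```text
time: 14.83
tool_pos: [0.5952, 0.2088, 0.1961]
ee_rot: [-1.575, -0.0, -1.515]
wrist_force: [0.6, 0.0, -1.0]
width: 0.0614
```

```bash
python3 -c "
from cart import *
q=[.5479,-.2075,.056]
a=W(q,[.036,.025,0]);print(a)
go(*a[:2],.275)"
```

```text
[ 0.5824443  -0.18052424  0.        ]
turn first 0.0 deg; then tool shift mm [388.  -78.9 -34.6]  |d|=397  min rows 9.5; now [0.5952 0.2088 0.1961] yaw -1.5146 t=14.8
```

{"name": "send_rows", "arguments": {
  "moves": "1 0.0388 -0.014 -0.0035 0; 1 0.0388 -0.014 -0.0035 0; 1 0.0388 -0.014 -0.0035 0; 1 0.0388 -0.014 -0.0035 0; 1 0.0388 -0.014 -0.0035 0; 1 0.0388 -0.014 -0.0035 0; 1 0.0388 0 -0.0035 0; 1 0.0388 0 -0.0035 0; 1 0.0388 0 -0.0035 0; 1 0.0388 0 -0.0035 0"
}}

```text
time: 15.67
tool_pos: [0.5826, -0.182, 0.2795]
ee_rot: [-1.572, 0.001, -1.514]
wrist_force: [1.2, -0.3, -1.7]
width: 0.0615
```

{"name": "send_rows", "arguments": {
  "moves": "1 0 0 0 0; 1 0 0 0 0; 1 0 0.03 0 0; 1 0 0.038 0 0; 1 0 0.038 0 0; 1 0 0.035 0 0; 1 0 0.02 0 0; 1 0 0.015 0 0; 1 0 0.008 0 0; 1 0 0 0 0"
}}

```text
time: 16.5
tool_pos: [0.5818, -0.1785, 0.0936]
ee_rot: [-1.576, 0.003, -1.513]
wrist_force: [0.2, -0.2, -2.1]
width: 0.0615
```

```bash
python3 -c "
from cart import *
q=[.5479,-.2075,.056]
a=W(q,[.036,.025,0]);print(a)
go(*a[:2],.061);print(robot.get_obs()['wrist_force']);snap('wrist','g1')"
```

```text
[ 0.5824443  -0.18052424  0.        ]
turn first 0.0 deg; then tool shift mm [ 2.1 32.6  0.6]  |d|=33  min rows 0.8; now [ 0.5818 -0.1785  0.0936] yaw -1.5131 t=16.5
[ 0.22306357 -0.21008892 -2.14513023]
```

View pics/g1.png

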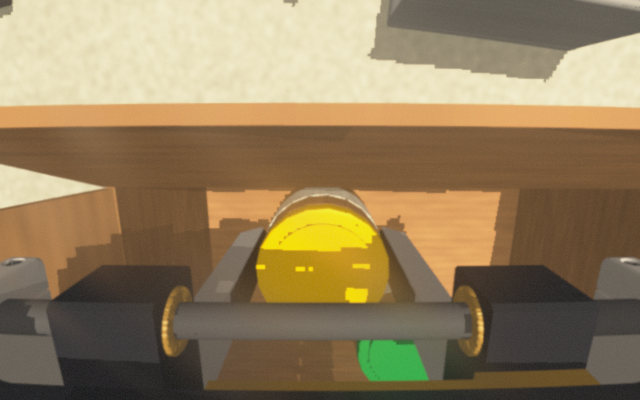

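{"name": "send_rows", "arguments": {
  "moves": "1 0 0.015 0 0; 1 0 0.010 0 0; 1 0 0.003 0 0; 1 0 0.002 0 0; 1 0 0.001 0 0; 1 0 0.001 0 0; 1 0 0 0 0; 1 0 0 0 0; 1 0 0 0 0; 1 0 0 0 0"
}}

```text
time: 17.38
tool_pos: [0.5833, -0.1807, 0.0648]
ee_rot: [-1.57, -0.0, -1.515]
wrist_force: [-0.4, 0.3, -1.9]
width: 0.0617
```

{"name": "send_rows", "arguments": {
  "moves": "1 0 0.001 0 0; 1 0 0.001 0 0; 1 0 0.001 0 0; 1 0 0.0005 0 0; 1 0 0 0 0; 1 0 0 0 0; 1 0 0 0 0; 1 0 0 0 0; 1 0 0 0 0; 1 0 0 0 0"
}}

```text
time: 18.22
tool_pos: [0.5832, -0.1806, 0.0622]
ee_rot: [-1.57, -0.0, -1.515]
wrist_force: [-2.8, 1.2, 5.8]
width: 0.0616
```

{"name": "send_rows", "arguments": {
  "moves": "-0.8 0 0 0 0; -0.8 0 0 0 0; -0.8 0 0 0 0; -0.8 0 0 0 0; -0.8 0 -0.02 0 0; -0.8 0 -0.035 0 0; -0.8 0 -0.04 0 0; -0.8 0 -0.04 0 0; -0.8 0 -0.04 0 0; -0.8 0 -0.04 0 0"
}}

```text
time: 19.05
tool_pos: [0.5829, -0.1805, 0.2777]
ee_rot: [-1.571, -0.0, -1.515]
wrist_force: [1.0, 0.1, 0.8]
width: 0.0844
```

```bash
cat >> cart.py <<'E'
Q=[.5479,-.2075,.056]
def gc(x,y,tipz,yaw=-1.5148):
    X=W(Q,[x,y,0]); go(X[0],X[1],tipz+.019,yaw)
E
python3 -c "
from cart import *
gc(0,-.178,.26); gc(0,-.178,.165)
snap('wrist','g2')"
```

```text
turn first 0.0 deg; then tool shift mm [203.   -1.3 -36.5]  |d|=206  min rows 4.9; now [ 0.5829 -0.1805  0.2777] yaw -1.5147 t=19.1
turn first 0.0 deg; then tool shift mm [203.   93.7 -36.5]  |d|=227  min rows 5.4; now [ 0.5829 -0.1805  0.2777] yaw -1.5147 t=19.1
```

View pics/g2.png

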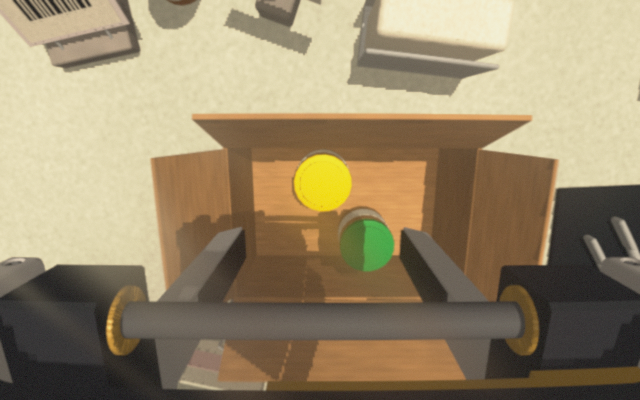

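{"name": "send_rows", "arguments": {
  "moves": "1 0.0338 0 -0.006 0; 1 0.0338 0 -0.006 0; 1 0.0338 0 -0.006 0; 1 0.0338 0 -0.006 0; 1 0.0338 0 -0.006 0; 1 0.034 0 -0.0065 0; 1 0 0.03 0 0; 1 0 0.032 0 0; 1 0 0.032 0 0; 1 0 0 0 0"
}}

```text
time: 19.93
tool_pos: [0.5546, -0.3831, 0.1717]
ee_rot: [-1.583, 0.011, -1.516]
wrist_force: [-0.6, 0.4, -2.1]
width: 0.0214
```

```bash
python3 -c "
from cart import *
gc(0,-.092,.163)
p=snap('scene');cv2.imwrite('pics/h1.png',cv2.resize(p['image'][90:250,200:400,::-1],None,fx=4,fy=4,interpolation=2))"
```

```text
turn first -0.0 deg; then tool shift mm [-83.7 -10.3   3.1]  |d|=84  min rows 2.0; now [ 0.5546 -0.3831  0.1717] yaw -1.5156 t=19.9
```

View pics/h1.png

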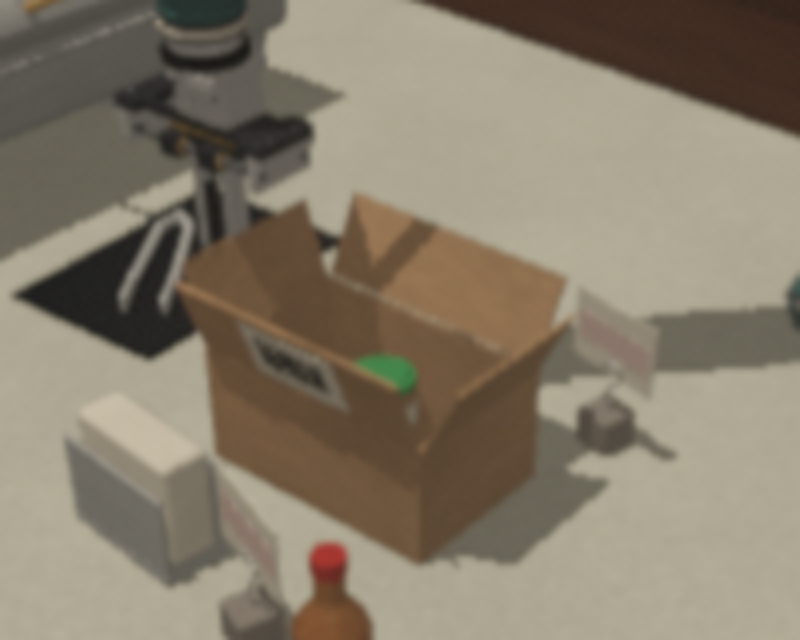

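{"name": "send_rows", "arguments": {
  "moves": "1 -0.02 0 0 0; 1 -0.0275 0 0 0; 1 -0.0175 0 0 0; 1 -0.0175 0.002 0 0; 1 -0.008 0.006 0 0; 1 -0.0075 0.007 0 0; 1 -0.004 0.01 0 0; 1 -0.0035 0.01 0 0; 1 -0.0025 0.006 0 0; 1 0 0.006 0 0"
}}

```text
time: 20.82
tool_pos: [0.5516, -0.2771, 0.1335]
ee_rot: [-1.572, 0.001, -1.515]
wrist_force: [-2.0, 3.3, 25.6]
width: 0.0007
```

```bash
python3 -c "
from cart import *
gc(0,-.070,.115)
print(robot.get_obs()['wrist_force'])
p=snap('scene');cv2.imwrite('pics/h2.png',cv2.resize(p['image'][90:250,200:400,::-1],None,fx=4,fy=4,interpolation=2))"
```

```text
turn first -0.0 deg; then tool shift mm [ 0.3 -0.5  0.2]  |d|=1  min rows 0.0; now [ 0.5516 -0.2771  0.1335] yaw -1.5149 t=20.8
[-1.98645442  3.3301484  25.6114736 ]
```

View pics/h2.png

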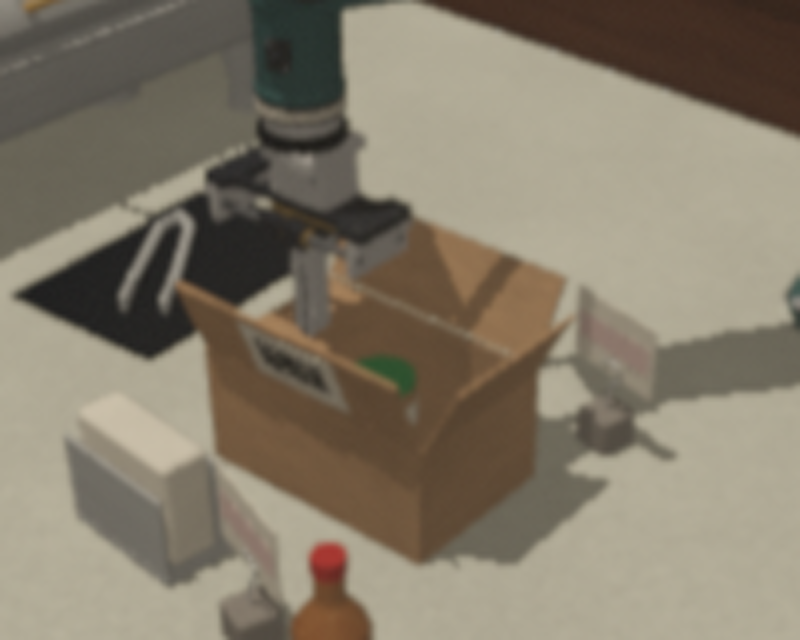

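{"name": "send_rows", "arguments": {
  "moves": "1 0 -0.02 0 0; 1 0 -0.04 0 0; 1 0 -0.04 0 0; 1 -0.035 0 0 0; 1 -0.038 0 0 0; 1 -0.038 0 0 0; 1 -0.038 0 0 0; 1 -0.038 0 0 0; 1 -0.038 0 0 0; 1 -0.035 0 0 0"
}}

```text
time: 21.7
tool_pos: [0.5369, -0.0164, 0.2341]
ee_rot: [-1.572, 0.0, -1.515]
wrist_force: [0.1, 0.1, -0.4]
width: 0.0006
```

```bash
python3 -c "
from cart import *
gc(0,.192,.157)
p=snap('wrist','i1')
p=snap('scene');cv2.imwrite('pics/h3.png',cv2.resize(p['image'][90:250,200:400,::-1],None,fx=4,fy=4,interpolation=2))"
```

```text
turn first -0.0 deg; then tool shift mm [-0.6 58.1  0.2]  |d|=58  min rows 1.4; now [ 0.5369 -0.0164  0.2341] yaw -1.5154 t=21.7
```

View pics/h3.png

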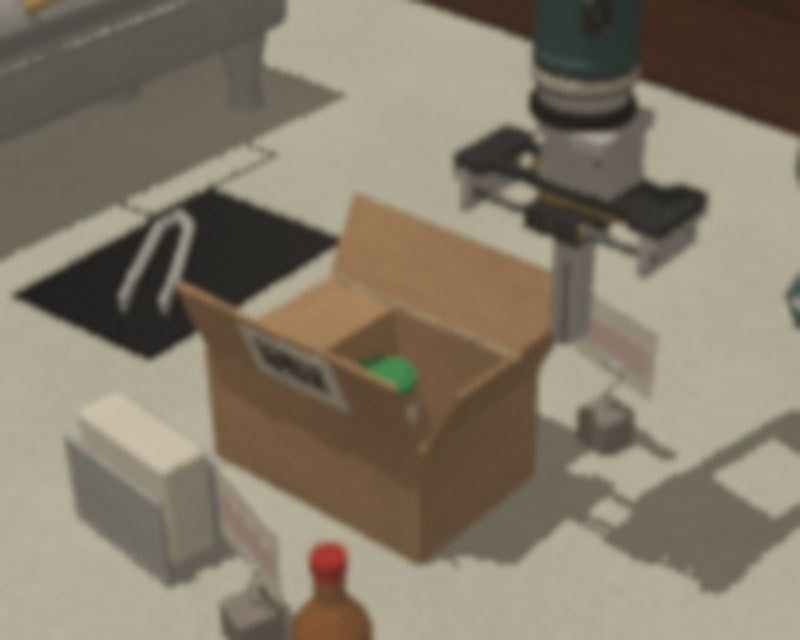

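View pics/i1.png

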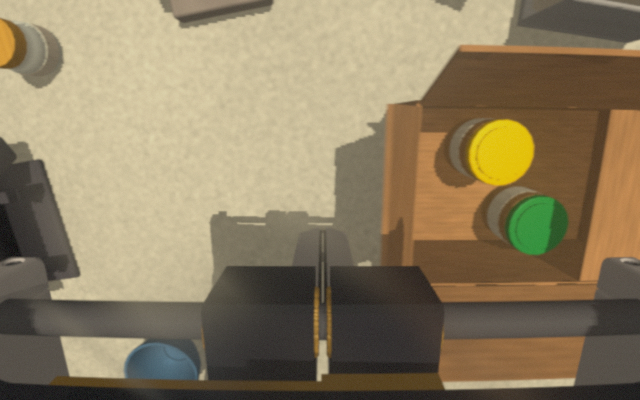

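{"name": "send_rows", "arguments": {
  "moves": "1 0 0.029 0 0; 1 0 0.029 0 0; 1 0 0 0 0; 1 0.02 0 0 0; 1 0.02 0 0 0; 1 0.019 0 0 0; 1 0.018 0 0 0; 1 0.013 0 0 0; 1 0.012 0 0 0; 1 0.006 0.006 0 0"
}}

```text
time: 22.63
tool_pos: [0.5444, -0.1281, 0.1726]
ee_rot: [-1.568, -0.002, -1.517]
wrist_force: [0.8, 0.9, 1.4]
width: 0.0006
```

{"name": "send_rows", "arguments": {
  "moves": "1 0.006 0.006 0 0; 1 0.003 0.008 0 0; 1 0.0025 0.007 0 0; 1 0.0025 0.007 0 0; 1 0 0.005 0 0; 1 0 0.003 0 0; 1 0 0 0 0; 1 0 -0.02 0 0; 1 0 -0.04 0 0; 1 0 -0.04 0 0"
}}

```text
time: 23.47
tool_pos: [0.543, -0.1387, 0.2335]
ee_rot: [-1.576, 0.003, -1.514]
wrist_force: [0.8, -0.4, 1.3]
width: 0.0004
```

```bash
python3 -c "
from cart import *
gc(-.165,0,.23);gc(-.165,0,.157)
p=snap('wrist','i2')
p=snap('scene');cv2.imwrite('pics/h4.png',cv2.resize(p['image'][90:250,200:400,::-1],None,fx=4,fy=4,interpolation=2))"
```

```text
turn first 0.0 deg; then tool shift mm [  69.   -15.5 -163.9]  |d|=179  min rows 4.3; now [ 0.543  -0.1387  0.2335] yaw -1.5141 t=23.5
turn first 0.0 deg; then tool shift mm [  69.    57.5 -163.9]  |d|=187  min rows 4.5; now [ 0.543  -0.1387  0.2335] yaw -1.5141 t=23.5
```

View pics/h4.png

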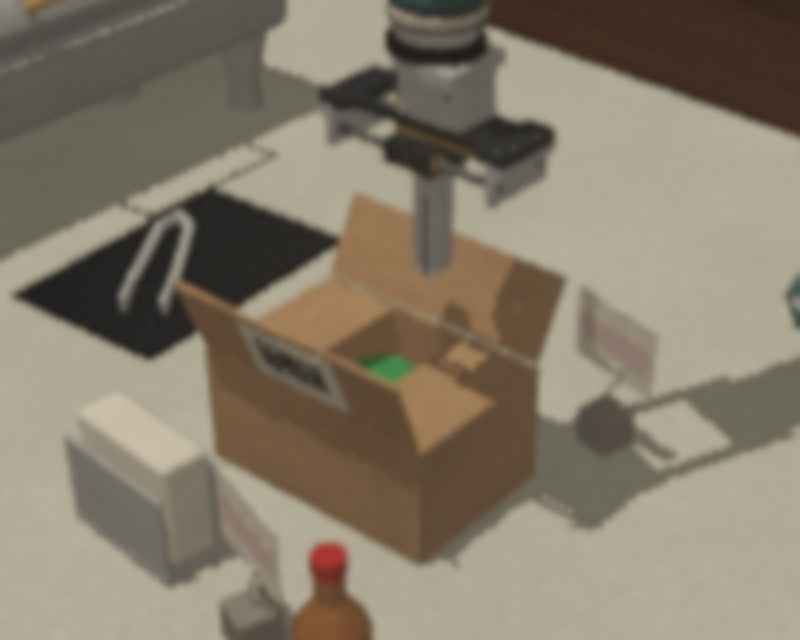

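View pics/i2.png

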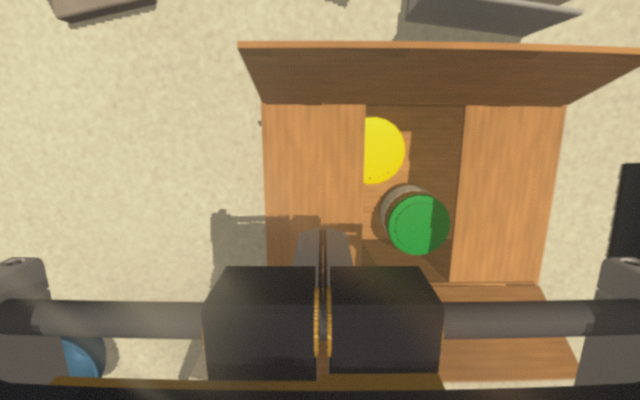

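{"name": "send_rows", "arguments": {
  "moves": "1 0.0138 -0.016 -0.0328 0; 1 0.0138 0 -0.0328 0; 1 0.0138 0 -0.0328 0; 1 0.0138 0 -0.0328 0; 1 0.0138 0 -0.0328 0; 1 0 0.02 0 0; 1 0 0.035 0 0; 1 0 0.019 0 0; 1 0 0 0 0; 1 0 0 0 0"
}}

```text
time: 24.4
tool_pos: [0.3837, -0.217, 0.1757]
ee_rot: [-1.573, 0.002, -1.514]
wrist_force: [0.4, -0.5, 0.6]
width: 0.0008
```

```bash
python3 -c "
from cart import *
gc(-.165,0,.157)
p=snap('side');cv2.imwrite('pics/h5.png',cv2.resize(p['image'][150:300,240:420,::-1],None,fx=4,fy=4,interpolation=2))"
```

```text
turn first 0.0 deg; then tool shift mm [-0.3 -0.3 -0.5]  |d|=1  min rows 0.0; now [ 0.3837 -0.217   0.1757] yaw -1.5144 t=24.4
```

View pics/h5.png

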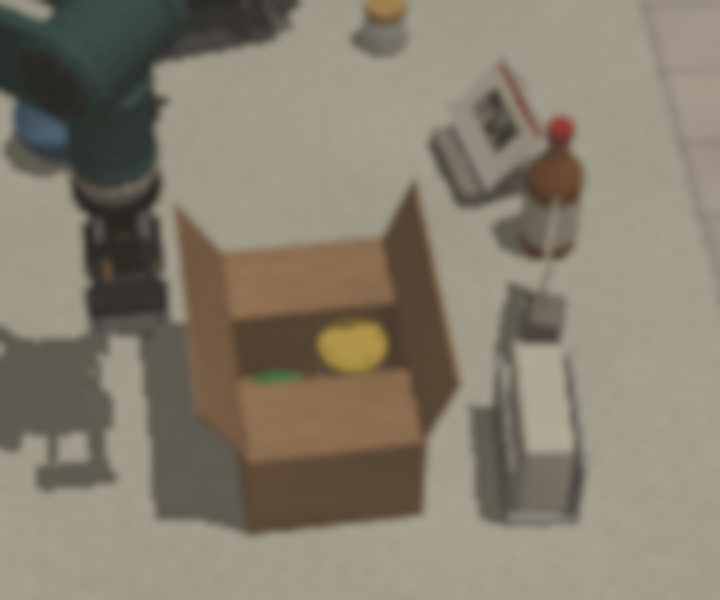

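{"name": "send_rows", "arguments": {
  "moves": "1 0 0 0.022 0; 1 0 0 0.023 0; 1 0 -0.002 0.018 0; 1 0 -0.002 0.017 0; 1 0 -0.001 0.017 0; 1 0 0 0.016 0; 1 0 0.006 0.008 0; 1 0 0.006 0.007 0; 1 0 0.008 0.004 0; 1 0 0.007 0.003 0"
}}

```text
time: 25.28
tool_pos: [0.5197, -0.2102, 0.1546]
ee_rot: [-1.57, -0.0, -1.515]
wrist_force: [-0.0, -0.2, -0.0]
width: 0.0004
```

{"name": "send_rows", "arguments": {
  "moves": "1 0 0.007 0.003 0; 1 0 0.006 0.002 0; 1 0 0.002 0 0; 1 0 0.001 0 0; 1 0 0 0 0; 1 0 0 0 0; 1 0 -0.02 0 0; 1 0 -0.03 0 0; 1 0 -0.03 0 0; 1 0 -0.04 0 0"
}}

```text
time: 26.12
tool_pos: [0.5231, -0.2095, 0.2572]
ee_rot: [-1.575, 0.003, -1.515]
wrist_force: [0.8, -0.5, 0.6]
width: 0.0003
```

```bash
python3 -c "
from cart import *
gc(.155,0,.24);gc(.155,0,.160)
p=snap('side');cv2.imwrite('pics/h6.png',cv2.resize(p['image'][150:300,240:420,::-1],None,fx=4,fy=4,interpolation=2))"
```

```text
turn first -0.0 deg; then tool shift mm [ -0.6  -1.8 179.9]  |d|=180  min rows 4.3; now [ 0.5231 -0.2095  0.2572] yaw -1.5150 t=26.1
turn first -0.0 deg; then tool shift mm [ -0.6  78.2 179.9]  |d|=196  min rows 4.7; now [ 0.5231 -0.2095  0.2572] yaw -1.5150 t=26.1
```

View pics/h6.png

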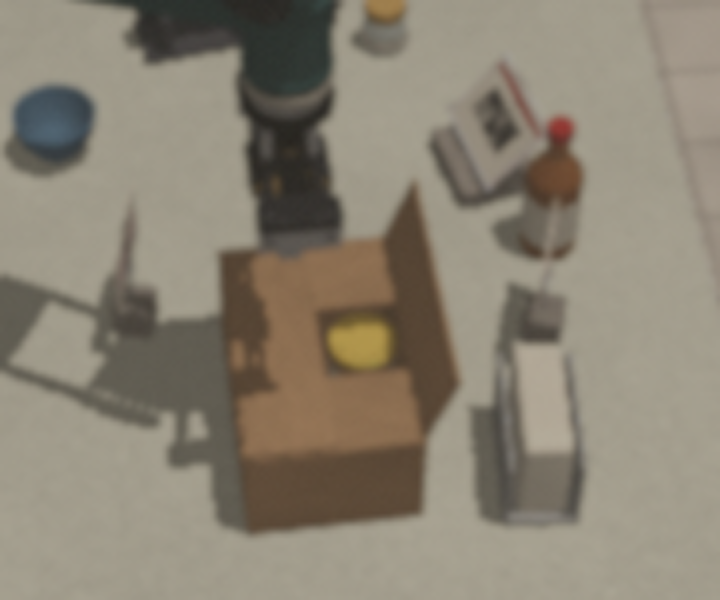

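{"name": "send_rows", "arguments": {
  "moves": "1 0 -0.004 0.036 0; 1 0 0 0.036 0; 1 0 0 0.036 0; 1 0 0 0.036 0; 1 0 0 0.036 0; 1 0 0 0 0; 1 0 0.02 0 0; 1 0 0.03 0 0; 1 0 0.028 0 0; 1 0 0 0 0"
}}

```text
time: 27.0
tool_pos: [0.7004, -0.1989, 0.1759]
ee_rot: [-1.584, 0.005, -1.515]
wrist_force: [-0.4, 0.1, -2.7]
width: 0.0006
```

```bash
python3 -c "
from cart import *
gc(.155,0,.160);print(robot.get_obs()['ee_rot'])
p=snap('side');cv2.imwrite('pics/h7.png',cv2.resize(p['image'][150:300,240:420,::-1],None,fx=4,fy=4,interpolation=2))"
```

```text
turn first -0.0 deg; then tool shift mm [ 0.1 -3.1  2.3]  |d|=4  min rows 0.1; now [ 0.7004 -0.1989  0.1759] yaw -1.5150 t=27.0
[-1.58403502  0.00541729 -1.51495542]
```

View pics/h7.png

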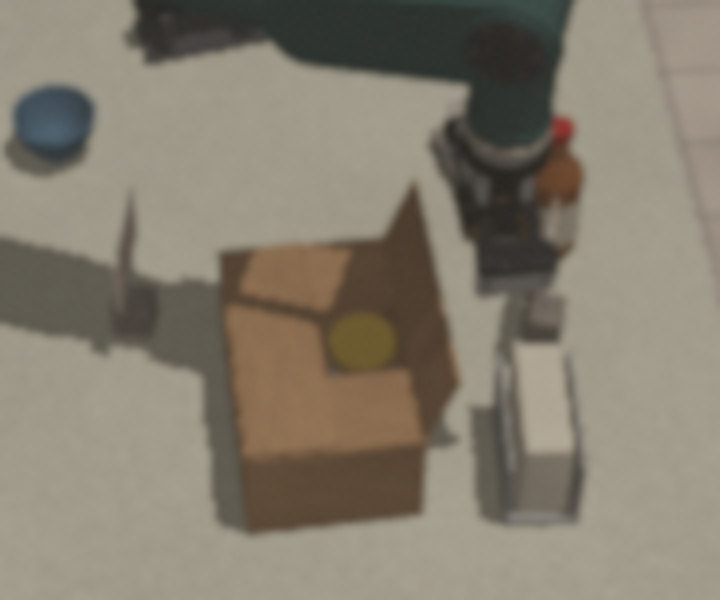

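{"name": "send_rows", "arguments": {
  "moves": "1 0 0 -0.018 0; 1 0 0 -0.020 0; 1 0 -0.002 -0.015 0; 1 0 0 -0.015 0; 1 0 0 -0.017 0; 1 0 0 -0.016 0; 1 0 0.006 -0.008 0; 1 0 0.006 -0.007 0; 1 0 0.008 -0.004 0; 1 0 0.007 -0.003 0"
}}

```text
time: 27.88
tool_pos: [0.5816, -0.2074, 0.1625]
ee_rot: [-1.566, -0.003, -1.515]
wrist_force: [0.0, 0.3, 0.8]
width: 0.0003
```

{"name": "send_rows", "arguments": {
  "moves": "1 0 0.007 -0.003 0; 1 0 0.006 -0.002 0; 1 0 0.003 0 0; 1 0 0.001 0 0; 1 0 0 0 0; 1 0 0 0 0; 1 0 -0.02 0 0; 1 0 -0.03 0 0; 1 0 -0.03 0 0; 1 0 -0.04 0 0"
}}

```text
time: 28.72
tool_pos: [0.5753, -0.2065, 0.2619]
ee_rot: [-1.575, 0.002, -1.515]
wrist_force: [1.5, -0.2, 0.5]
width: 0.0004
```

```bash
python3 -c "
from cart import *
gc(0,0,.24)
p=snap('side');cv2.imwrite('pics/h8.png',cv2.resize(p['image'][150:300,240:420,::-1],None,fx=4,fy=4,interpolation=2))
p=snap('scene');cv2.imwrite('pics/h9.png',cv2.resize(p['image'][90:250,200:400,::-1],None,fx=4,fy=4,interpolation=2))"
```

```text
turn first 0.0 deg; then tool shift mm [ -0.5   2.9 -27.5]  |d|=28  min rows 0.7; now [ 0.5753 -0.2065  0.2619] yaw -1.5145 t=28.7
```

View pics/h8.png

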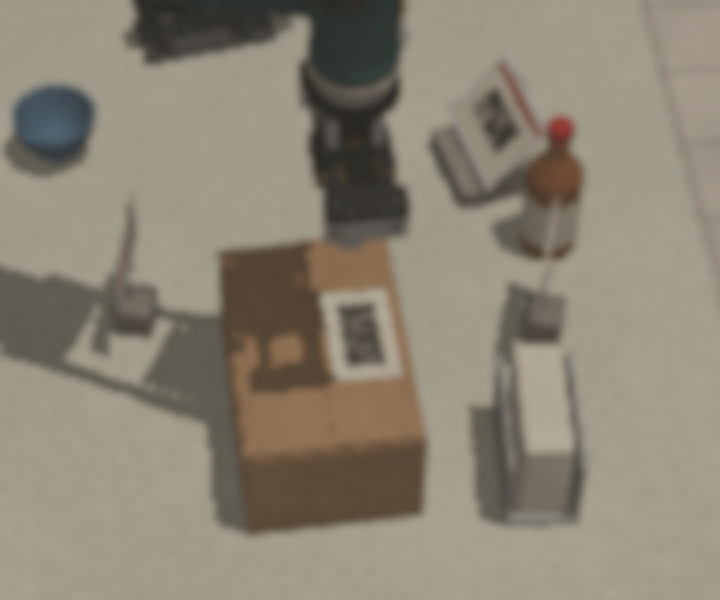

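View pics/h9.png

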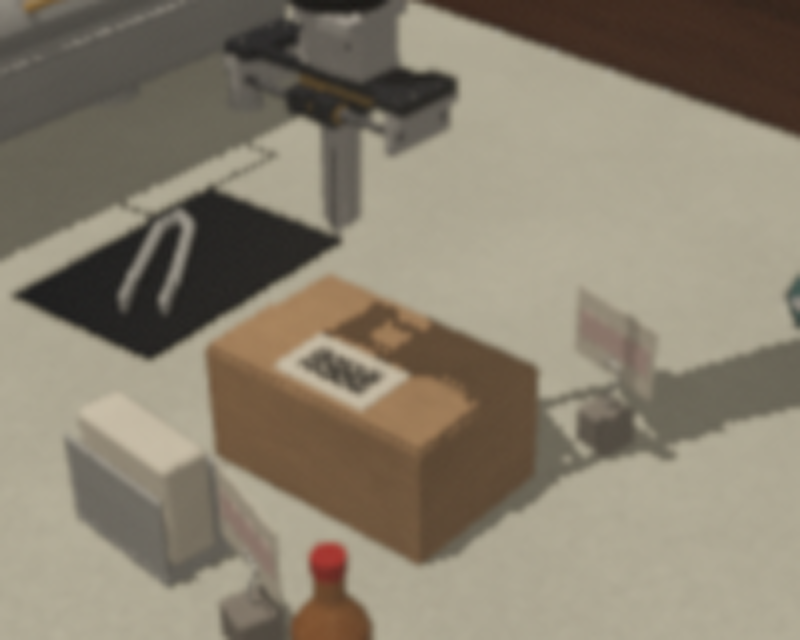

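```bash
python3 -c "
from cart import *
go(.39,.315,.28)"
```

```text
turn first 0.0 deg; then tool shift mm [-532.9   -7.7 -159.2]  |d|=556  min rows 13.3; now [ 0.5789 -0.2081  0.2723] yaw -1.5145 t=28.8
```

{"name": "send_rows", "arguments": {
  "moves": "-0.3 -0.038 -0.001 -0.0114 0; -0.3 -0.038 -0.001 -0.0114 0; -0.3 -0.038 -0.001 -0.0114 0; -0.3 -0.038 -0.001 -0.0114 0; -0.3 -0.038 -0.001 -0.0114 0; -0.3 -0.038 -0.001 -0.0114 0; -0.3 -0.038 -0.001 -0.0114 0; -0.3 -0.038 -0.001 -0.0114 0; -0.3 -0.038 -0.001 -0.0114 0; -0.3 -0.038 -0.001 -0.0114 0"
}}

```text
time: 29.65
tool_pos: [0.44, 0.1677, 0.273]
ee_rot: [-1.57, 0.0, -1.515]
wrist_force: [0.0, 0.2, 0.4]
width: 0.0606
```

{"name": "send_rows", "arguments": {
  "moves": "-0.3 -0.038 0 -0.0114 0; -0.3 -0.038 0 -0.0114 0; -0.3 -0.038 0 -0.0114 0; -0.3 -0.038 0 -0.0114 0; -0.3 0 0 0 0; -0.3 0 0 0 0; -0.3 0 0 0 0; -0.3 0 0 0 0; -0.3 0 0 0 0; -0.3 0 0 0 0"
}}

```text
time: 30.48
tool_pos: [0.3877, 0.314, 0.273]
ee_rot: [-1.571, -0.0, -1.517]
wrist_force: [-0.3, -0.9, -0.2]
width: 0.061
```

```bash
python3 -c "
from h import *
P={n:snap(n,'j'+n) for n in('scene','side','wrist')}
o=robot.get_obs();print(o['time'],o['tool_pos'].round(4),o['ee_rot'])
for n in ['scanner_grip','scanner_beam','rest','docket_code','carton_code']:
    for k,p in P.items():
        print(n,k,[(np.round(d['centre'],1).tolist(),round(d['conf'],2)) for d in imaging.landmark_of(p,n)[:3]])
"
```

```text
30.6333 [0.3874 0.3145 0.273 ] [-1.57060590e+00 -4.15486246e-06 -1.51629393e+00]
scanner_grip scene [([446.6, 251.3], 0.78)]
scanner_grip side [([272.7, 129.0], 0.7), ([292.1, 147.6], 0.67)]
scanner_grip wrist [([171.8, 145.7], 0.93), ([308.5, 109.6], 0.64)]
scanner_beam scene [([435.5, 282.7], 0.71)]
scanner_beam side [([281.2, 116.8], 0.67), ([312.9, 150.3], 0.57)]
scanner_beam wrist [([97.1, 128.0], 0.69), ([296.1, 19.6], 0.59)]
rest scene [([441.7, 269.0], 0.79)]
rest side [([292.9, 157.5], 0.77)]
rest wrist []
docket_code scene [([325.3, 266.0], 0.91), ([284.0, 183.3], 0.6)]
docket_code side [([364.3, 176.4], 0.68)]
docket_code wrist []
carton_code scene [([286.0, 180.9], 0.65)]
carton_code side [([324.9, 236.7], 0.73)]
carton_code wrist []
```

View pics/jwrist.png

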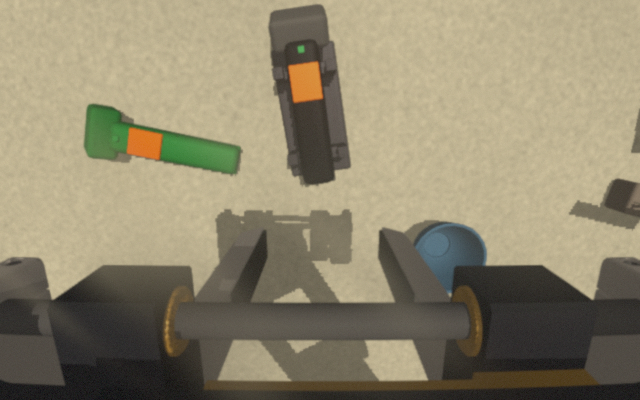

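```bash
python3 - <<'E'
from h import *
p=snap('wrist')
im=p['image'];cv2.imwrite('pics/k1.png',cv2.resize(im[0:200,240:390,::-1],None,fx=4,fy=4,interpolation=2)[:, :])
S={n:snap(n) for n in('scene','side')}
o=robot.get_obs()['tool_pos'];print(o)
for px in [(318,182),(299,45),(308.5,109.6)]: print(px,atz(p,px,.073).round(4),atz(p,px,.059).round(4))
print(tri([(p,(308.5,109.6)),(S['scene'],(446.6,251.3)),(S['side'],(292.1,147.6))]))
print(tri([(p,(296.1,19.6)),(S['scene'],(435.5,282.7)),(S['side'],(312.9,150.3))]))
print(tri([(S['scene'],(441.7,269.0)),(S['side'],(292.9,157.5))]))
print('dock',tri([(S['scene'],(325.3,266.0)),(S['side'],(364.3,176.4))]))
print('cc',tri([(S['scene'],(286,180.9)),(S['side'],(324.9,236.7))]))
E
```

```text
[0.38694957 0.31521699 0.27290093]
(318, 182) [0.3861 0.3209 0.073 ] [0.3834 0.3209 0.059 ]
(299, 45) [0.52   0.3463 0.073 ] [0.5225 0.3473 0.059 ]
(308.5, 109.6) [0.4595 0.3343 0.073 ] [0.4596 0.3348 0.059 ]
(array([0.46259142, 0.33310968, 0.06367876]), [np.float64(3.3), np.float64(1.0), np.float64(1.3)])
(array([0.55617354, 0.35433296, 0.0224099 ]), [np.float64(0.9), np.float64(1.4), np.float64(1.0)])
(array([ 0.46822795,  0.33621188, -0.00118943]), [np.float64(0.3), np.float64(0.2)])
dock (array([0.75497697, 0.11628639, 0.07771167]), [np.float64(0.5), np.float64(0.4)])
cc (array([ 0.56835871, -0.21629454,  0.11476876]), [np.float64(0.6), np.float64(0.6)])
```

View pics/k1.png

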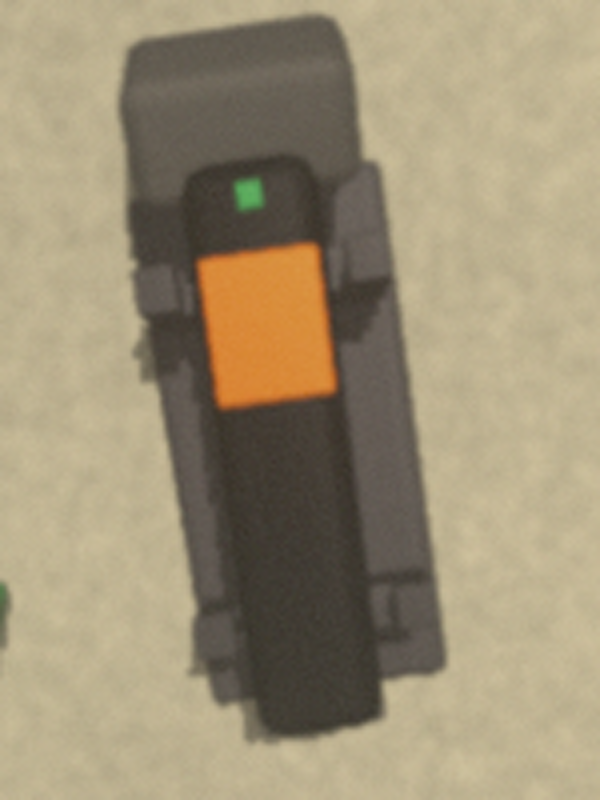

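```bash
python3 - <<'E'
from h import *
p=snap('wrist')
c=lambda x,y:(240+x/4,y/4)
a=[atz(p,c(*q),.073) for q in [(318,715),(252,158),(258,250),(277,402)]]
for v in a: print(v.round(4))
f=lambda u,v:np.degrees(np.arctan2(v[1]-u[1],v[0]-u[0]))
print(f(a[0],a[1]),f(a[3],a[2]),np.linalg.norm(a[0]-a[1]),(a[0]+a[1])/2)
# sides of handle: left edge, right edge
L=[atz(p,c(*q),.073) for q in [(265,715),(187,190)]];R=[atz(p,c(*q),.073) for q in [(375,705),(315,190)]]
print(f(*L),f(*R))
E
```

```text
[0.3897 0.3195 0.073 ]
[0.5252 0.3426 0.073 ]
[0.5041 0.3402 0.073 ]
[0.4684 0.3339 0.073 ]
9.699153950108853 10.045941534657413 0.13753587429508785 [0.45745317 0.3310515  0.073     ]
10.913715483920495 10.091433082290436
```

```bash
python3 - <<'E'
from h import *
a=cv2.imread('pics/jscene.png');b=cv2.imread('pics/jside.png')
cv2.imwrite('pics/l1.png',cv2.resize(a[245:305,290:360],None,fx=8,fy=8,interpolation=2))
cv2.imwrite('pics/l2.png',cv2.resize(b[155:210,335:395],None,fx=9,fy=9,interpolation=2))
E
```

```text
(no output)
```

View pics/l1.png

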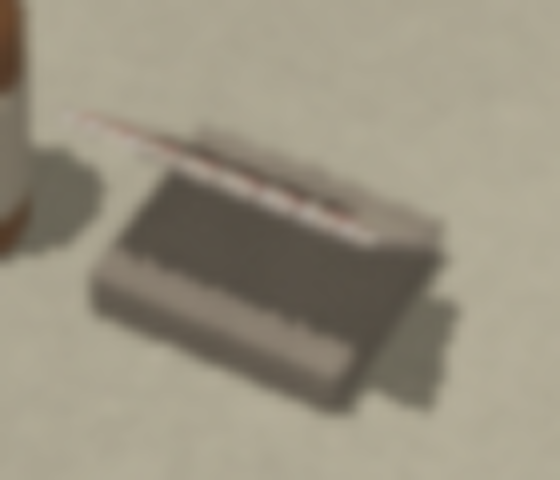

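View pics/l2.png

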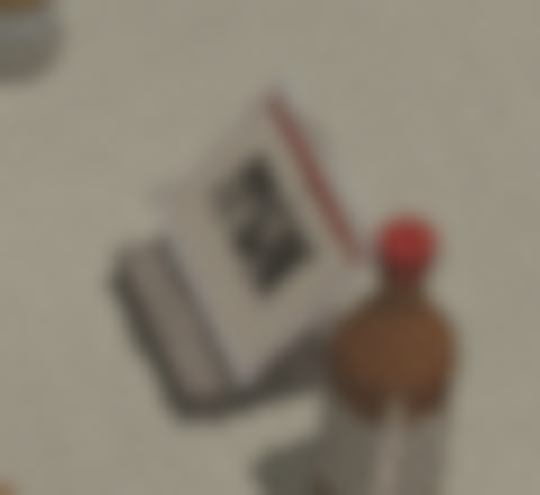

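```bash
python3 - <<'E'
from h import *
S=snap('side');A=snap('scene')
s=lambda x,y:(335+x/9,155+y/9); a=lambda x,y:(290+x/8,245+y/8)
T=[atz(S,s(270,93),.1),atz(S,s(367,258),.1)];B=[atz(S,s(163,190),.036),atz(S,s(238,388),.036)]
for v in T+B:print(v.round(4))
f=lambda u,v:(np.degrees(np.arctan2(v[1]-u[1],v[0]-u[0])),np.linalg.norm(u-v))
print(f(T[1],T[0]),f(B[1],B[0]),f((B[0]+B[1])/2,(T[0]+T[1])/2),sum(T+B)/4)
T=[atz(A,a(75,112),.1),atz(A,a(370,240),.1)]
print(T,f(*T))
print([atz(S,s(262,228),.068)])
# base block front-lower edge in scene: bottom corners z=0
b=[atz(A,a(92,312),0),atz(A,a(340,410),0)];print(b,f(*b))
E
```

```text
[0.7632 0.157  0.1   ]
[0.7919 0.0491 0.1   ]
[0.7174 0.1615 0.036 ]
[0.7362 0.0337 0.036 ]
(np.float64(104.9106247650675), np.float64(0.11167688563819386)) (np.float64(98.3495429100257), np.float64(0.12917168598717488)) (np.float64(6.057368929935441), np.float64(0.08185972825506736)) [0.75217481 0.1003197  0.068     ]
[array([0.79777875, 0.06169945, 0.1       ]), array([0.77547081, 0.17210455, 0.1       ])] (np.float64(101.42311962894748), np.float64(0.11263627115022905))
[array([0.75418317, 0.10214168, 0.068     ])]
[array([0.79446367, 0.06552813, 0.        ]), array([0.76906853, 0.15951739, 0.        ])] (np.float64(105.11982452016753), np.float64(0.09735961537900621))
```

```bash
python3 -c "
from cart import *
go(.64,.12,.27)"
```

```text
turn first 0.0 deg; then tool shift mm [209.1   2.9 241.7]  |d|=320  min rows 7.7; now [0.3869 0.3152 0.2729] yaw -1.5147 t=31.7
```

{"name": "send_rows", "arguments": {
  "moves": "-0.3 0.0261 0 0.0302 0; -0.3 0.0261 0 0.0302 0; -0.3 0.0261 0 0.0302 0; -0.3 0.0261 0 0.0302 0; -0.3 0.0261 0 0.0302 0; -0.3 0.0261 0 0.0302 0; -0.3 0.0261 0 0.0302 0; -0.3 0.0261 0 0.0302 0; -0.3 0 0 0 0; -0.3 0 0 0 0"
}}

```text
time: 32.52
tool_pos: [0.641, 0.1185, 0.2707]
ee_rot: [-1.574, -0.0, -1.518]
wrist_force: [-0.3, 0.4, 0.3]
width: 0.0612
```

```bash
python3 -c "
from h import *
import pickle
p=snap('wrist','m0');p=snap('wrist','m1')
pickle.dump({k:p[k] for k in('mtx','dist','R','t')},open('m1.pkl','wb'))
print([(np.round(d['centre'],1).tolist(),round(d['conf'],2)) for d in imaging.landmark_of(p,'docket_code')[:3]])
cv2.imwrite('pics/m1c.png',cv2.resize(p['image'][0:200,200:460,::-1],None,fx=3,fy=3,interpolation=2))"
```

```text
[([343.8, 74.6], 0.94)]
```

View pics/m1c.png

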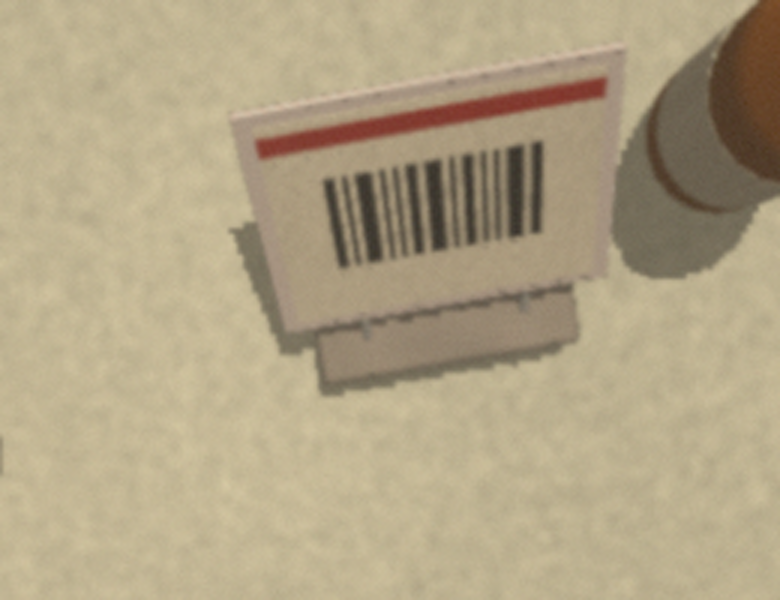

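```bash
python3 - <<'E'
from h import *
import pickle
from scipy.optimize import least_squares
p=pickle.load(open('m1.pkl','rb'))
c=lambda x,y:(200+x/3,y/3)
px=np.array([c(*q) for q in [(235,117),(624,48),(605,275),(288,333),(323,180),(543,142),(541,233),(345,268)]])
def model(q):
    x,y,yaw,z,s=q
    l=np.array([-np.sin(yaw),np.cos(yaw),0]); u=np.array([np.cos(yaw),np.sin(yaw),1])/2**.5
    C=np.array([x,y,z]); D=C+u*s
    return np.array([C+.06*l+.045*u,C-.06*l+.045*u,C-.06*l-.045*u,C+.06*l-.045*u,D+.036*l+.018*u,D-.036*l+.018*u,D-.036*l-.018*u,D+.036*l-.018*u])
f=lambda q:np.r_[(proj(p,model(q))-px).ravel()]
r=least_squares(f,[.755,.105,.2,.068,0]); q=r.x
print(q.round(4),f(q).reshape(-1,2).round(1).tolist())
u=np.array([np.cos(q[2]),np.sin(q[2]),1])/2**.5
print('code',q[[0,1,3]]+u*q[4])
E
```

```text
[ 0.7555  0.1032  0.2251  0.059  -0.0013] [[-0.3, 0.5], [0.1, -0.1], [-0.2, 0.2], [0.0, -0.6], [0.9, 0.6], [0.4, 0.2], [0.3, -0.5], [-1.3, -0.3]]
code [0.75455801 0.10297801 0.05809377]
```

```bash
python3 - <<'E'
from h import *
import pickle
from scipy.optimize import least_squares
p=pickle.load(open('m1.pkl','rb'))
S=snap('side')
c=lambda x,y:(200+x/3,y/3); s=lambda x,y:(335+x/9,155+y/9)
px=np.array([c(*q) for q in [(235,117),(624,48),(605,275),(288,333),(323,180),(543,142),(541,233),(345,268)]])
ps=np.array([s(*q) for q in [(270,93),(367,258),(163,190)]])
def model(q):
    x,y,yaw,z,s=q
    l=np.array([-np.sin(yaw),np.cos(yaw),0]); u=np.array([np.cos(yaw),np.sin(yaw),1])/2**.5
    C=np.array([x,y,z]); D=C+u*s
    return np.array([C+.06*l+.045*u,C-.06*l+.045*u,C-.06*l-.045*u,C+.06*l-.045*u,D+.036*l+.018*u,D-.036*l+.018*u,D-.036*l-.018*u,D+.036*l-.018*u])
for zfix in (None,.067):
    g=(lambda q:q) if zfix is None else (lambda q:np.array([q[0],q[1],q[2],zfix,q[4]]))
    f=lambda q:np.r_[(proj(p,model(g(q)))-px).ravel(),(proj(S,model(g(q))[[0,1,3]])-ps).ravel()]
    r=least_squares(f,[.755,.105,.2,.068,0]); q=g(r.x)
    print(q.round(4),f(r.x).reshape(-1,2).round(1).tolist())
E
```

```text
[ 0.7551  0.1033  0.2243  0.0611 -0.0012] [[-0.8, 0.4], [0.5, -0.2], [-0.0, 0.5], [-0.3, -0.3], [0.6, 0.6], [0.5, 0.1], [0.5, -0.4], [-1.5, -0.2], [1.8, -0.9], [1.6, 0.6], [-1.5, 2.3]]
[ 0.7541  0.1036  0.2241  0.067  -0.0011] [[-1.9, 0.1], [1.7, -1.0], [0.8, 1.0], [-1.0, 0.5], [0.0, 0.5], [1.2, -0.1], [1.1, -0.2], [-2.0, 0.2], [1.7, -1.9], [1.5, -0.4], [-1.6, 1.3]]
```

```bash
python3 -c "
from cart import *
go(.4575,.3315,.16,-1.396)
go(.4575,.3315,.058,-1.396)"
```

```text
turn first -6.7 deg; then tool shift mm [-238.4  113.9 -142.3]  |d|=300  min rows 7.2; now [0.6391 0.1215 0.2739] yaw -1.5131 t=32.7
turn first -6.7 deg; then tool shift mm [-238.4  215.9 -142.3]  |d|=352  min rows 8.4; now [0.6391 0.1215 0.2739] yaw -1.5131 t=32.7
```

{"name": "send_rows", "arguments": {
  "moves": "-0.3 0 0 0 -6.8; -0.3 -0.0298 0 -0.0178 0; -0.3 -0.0298 0.012 -0.0178 0; -0.3 -0.0298 0.012 -0.0178 0; -0.3 -0.0298 0.012 -0.0178 0; -0.3 -0.0298 0.012 -0.0178 0; -0.3 -0.0298 0.012 -0.0178 0; -0.3 -0.0298 0.012 -0.0178 0; -0.3 -0.0298 0.012 -0.0178 0; -0.3 0 0.012 0 0"
}}

```text
time: 33.55
tool_pos: [0.4529, 0.3354, 0.1779]
ee_rot: [-1.57, 0.004, -1.387]
wrist_force: [-0.2, -1.0, -0.8]
width: 0.0611
```

{"name": "send_rows", "arguments": {
  "moves": "-0.3 0 0 0 0; -0.3 0 0 0 0; -0.3 0 0 0 0; -0.3 0 0 0 0; -0.3 0 0 0 0; -0.3 0 0 0 0; -0.3 0 0 0 0; -0.3 0 0 0 0; -0.3 0 0 0 0; -0.3 0 0 0 0"
}}

```text
time: 34.38
tool_pos: [0.4583, 0.3302, 0.1769]
ee_rot: [-1.571, -0.0, -1.396]
wrist_force: [-1.2, -0.5, 0.4]
width: 0.0607
```

```bash
python3 -c "
from cart import *
p=snap('wrist','n1')
go(.4575,.3315,.058,-1.396)"
```

```text
turn first -0.0 deg; then tool shift mm [ -1.4 118.9  -0.5]  |d|=119  min rows 2.9; now [0.4583 0.3302 0.1769] yaw -1.3962 t=34.4
```

View pics/n1.png

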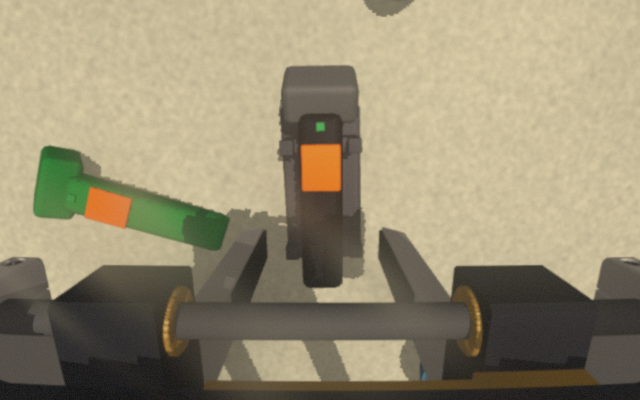

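```bash
python3 -c "
from cart import *
p=snap('wrist')
for px in [(228,225),(222,248),(200,247)]: print(atz(p,px,.0).round(4),atz(p,px,.034).round(4))
for px in [(320,120),(322,284)]: print(atz(p,px,.073))"
```

```text
[0.4016 0.4189 0.    ] [0.4141 0.4113 0.034 ]
[0.3757 0.4224 0.    ] [0.3907 0.4145 0.034 ]
[0.3727 0.4452 0.    ] [0.3881 0.4349 0.034 ]
[0.52129867 0.34425749 0.073     ]
[0.39063107 0.31989624 0.073     ]
```

{"name": "send_rows", "arguments": {
  "moves": "-0.3 -0.0014 0.03 0 0; -0.3 0 0.035 0 0; -0.3 0 0.03 0 0; -0.3 0 0.015 0 0; -0.3 0 0.009 0 0; -0.3 0 0 0 0; 1 0 0 0 0; 1 0 0 0 0; 1 0 0 0 0; 1 0 0 0 0"
}}

```text
time: 35.32
tool_pos: [0.459, 0.3322, 0.0597]
ee_rot: [-1.568, 0.001, -1.396]
wrist_force: [0.5, 0.3, 0.2]
width: 0.0378
```

```bash
python3 -c "
from cart import *
p=snap('wrist','n2')
print(robot.get_obs())"
```

```text
{'time': 35.3667, 'joint_positions': array([ 5.26518892e-01,  2.10714687e-01,  1.56566663e+00, -3.71874747e-04,
        1.36265939e+00,  1.92260226e+00]), 'qvel': array([-0.00084972,  0.00044986,  0.00430695, -0.0021277 , -0.00516726,
       -0.01111685]), 'joint_torque': array([ 5.76063730e-01, -3.66585839e+01, -2.79341125e+01,  3.84838153e-01,
       -2.27774656e-01,  1.92297378e-02]), 'tool_pos': array([0.45877808, 0.33199205, 0.05942644]), 'ee_rot': array([-1.56827525e+00,  5.37631038e-04, -1.39600631e+00]), 'wrist_force': array([-0.83658856, -0.91582658,  3.82331689]), 'wrist_torque': array([ 0.01843701, -0.09451339,  0.06610688]), 'width': 0.03371045116784841}
```

View pics/n2.png

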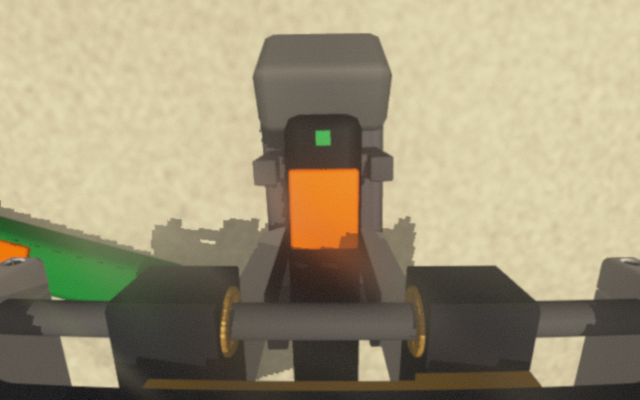

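{"name": "send_rows", "arguments": {
  "moves": "1 0 0 0 0; 1 0 0 0 0; 1 0 -0.005 0 0; 1 0 -0.01 0 0; 1 0 -0.02 0 0; 1 0 -0.03 0 0; 1 0 -0.035 0 0; 1 0 -0.03 0 0; 1 0 -0.02 0 0; 1 0 0 0 0"
}}

```text
time: 36.2
tool_pos: [0.46, 0.333, 0.2144]
ee_rot: [-1.561, 0.004, -1.396]
wrist_force: [0.0, 1.1, -0.6]
width: 0.0341
```

```bash
python3 -c "
from cart import *
p=snap('wrist','n3')
p=snap('scene');cv2.imwrite('pics/n4.png',cv2.resize(p['image'][170:330,380:560,::-1],None,fx=4,fy=4,interpolation=2))
go(.621,.073,.20,-1.347);go(.621,.073,.175,-1.347)"
```

```text
turn first -2.8 deg; then tool shift mm [288.5   8.1 101.6]  |d|=306  min rows 7.3; now [0.4579 0.3317 0.2081] yaw -1.3960 t=36.3
turn first -2.8 deg; then tool shift mm [288.5  33.1 101.6]  |d|=308  min rows 7.4; now [0.4579 0.3317 0.2081] yaw -1.3960 t=36.3
```

View pics/n4.png

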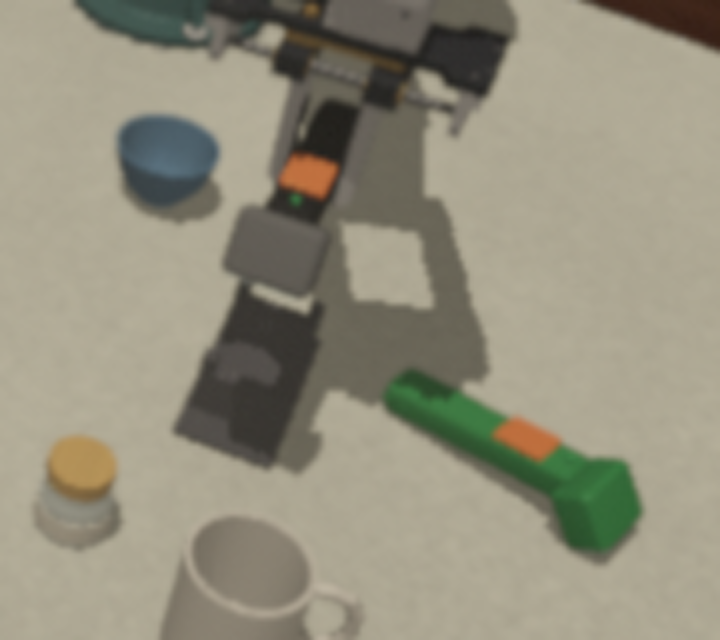

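View pics/n3.png

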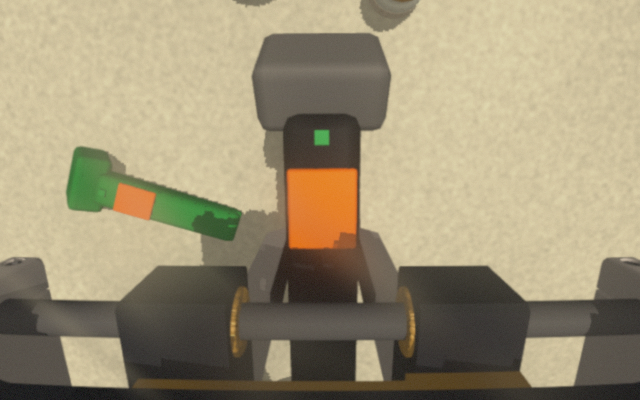

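{"name": "send_rows", "arguments": {
  "moves": "1 0 0 0 -2.8; 1 0.0361 0 0.0127 0; 1 0.0361 0 0.0127 0; 1 0.0361 0 0.0127 0; 1 0.0361 0 0.0127 0; 1 0.0361 0 0.0127 0; 1 0.0361 0.008 0.0127 0; 1 0.0361 0.008 0.0127 0; 1 0.0361 0.008 0.0127 0; 1 0 0.009 0 0"
}}

```text
time: 37.13
tool_pos: [0.6224, 0.0657, 0.1702]
ee_rot: [-1.576, -0.003, -1.355]
wrist_force: [0.1, -0.3, -2.5]
width: 0.0336
```

{"name": "send_rows", "arguments": {
  "moves": "1 0 0 0 0; 1 0 0 0 0; 1 0 0 0 0; 1 0 0 0 0; 1 0 0 0 0; 1 0 0 0 0; 1 0 0 0 0; 1 0 0 0 0; 1 0 0 0 0; 1 0 0 0 0"
}}

```text
time: 37.97
tool_pos: [0.6211, 0.0727, 0.1751]
ee_rot: [-1.571, -0.0, -1.347]
wrist_force: [0.2, -0.0, -2.3]
width: 0.0339
```

```bash
python3 -c "
from cart import *
go(.621,.073,.175,-1.347); print(robot.get_obs()['ee_rot'])
p=snap('side');cv2.imwrite('pics/o1.png',cv2.resize(p['image'][100:250,270:420,::-1],None,fx=4,fy=4,interpolation=2))
q=p
p=snap('scene');cv2.imwrite('pics/o2.png',cv2.resize(p['image'][150:310,260:420,::-1],None,fx=4,fy=4,interpolation=2))
for k in (q,p):
  for n in('scanner_beam','scanner_grip'): print(n,[(np.round(d['centre'],1).tolist(),round(d['conf'],2)) for d in imaging.landmark_of(k,n)[:3]])
print(proj(q,[.7106,.0935,.144]),proj(p,[.7106,.0935,.144]))
"
```

```text
turn first -0.0 deg; then tool shift mm [-0.3  0.1  0. ]  |d|=0  min rows 0.0; now [0.6211 0.0727 0.1751] yaw -1.3471 t=38.0
[-1.57064999e+00 -1.37943447e-04 -1.34707533e+00]
scanner_beam [([355.0, 170.6], 0.93), ([283.0, 117.5], 0.73)]
scanner_grip [([272.8, 131.5], 0.71), ([334.8, 167.4], 0.68), ([372.7, 213.3], 0.39)]
scanner_beam [([529.0, 299.6], 0.87), ([330.2, 239.5], 0.85), ([319.9, 280.3], 0.63)]
scanner_grip [([504.1, 279.5], 0.81), ([345.0, 208.3], 0.75)]
[[354.75417027 169.01240154]] [[329.80562341 236.27561513]]
```

View pics/o1.png

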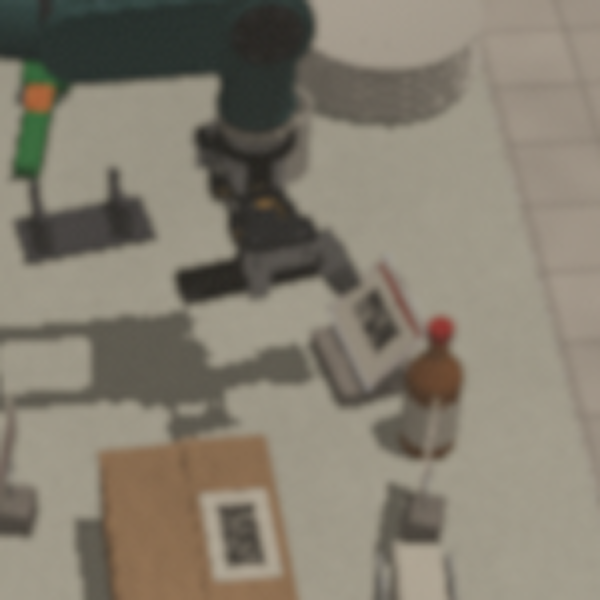

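View pics/o2.png

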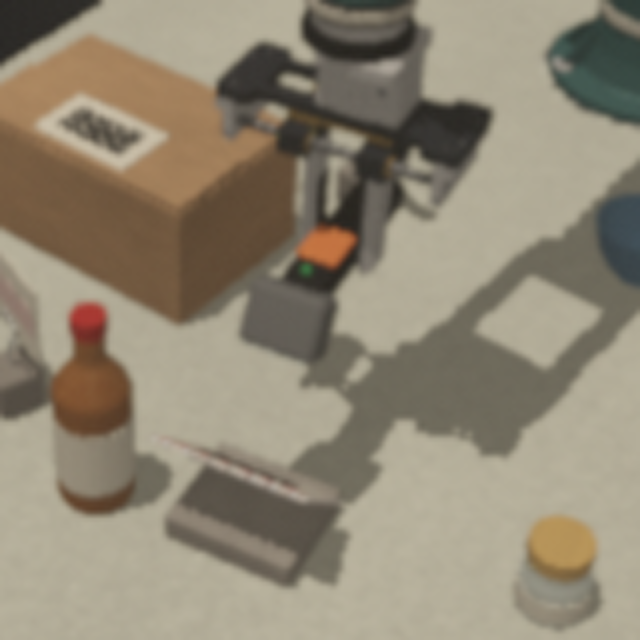

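{"name": "send_rows", "arguments": {
  "moves": "1 0 0 0 0; 1 0 0 0 0; 1 0 0 0 0; 1 0 0 0 0; 1 0 0 0 0; 1 0 0 0 0; 1 0 0 0 0; 1 0 0 0 0; 1 0 0 0 0; 1 0 0 0 0"
}}

```text
time: 39.1
tool_pos: [0.6211, 0.0726, 0.175]
ee_rot: [-1.571, -0.0, -1.347]
wrist_force: [-0.2, 0.1, -2.2]
width: 0.0339
```

{"name": "send_rows", "arguments": {
  "moves": "1 0 0 0 0; 1 0 0 0 0; 1 0 0 0 0; 1 0 0 0 0; 1 0 0 0 0; 1 0 0 0 0; 1 0 0 0 0; 1 0 0 0 0; 1 0 0 0 0; 1 0 0 0 0"
}}

```text
time: 39.93
tool_pos: [0.6211, 0.0726, 0.1749]
ee_rot: [-1.571, -0.0, -1.347]
wrist_force: [-0.0, 1.1, -1.0]
width: 0.0337
```

```bash
python3 -c "
from cart import *
p=snap('scene');cv2.imwrite('pics/o3.png',cv2.resize(p['image'][190:250,310:370,::-1],None,fx=8,fy=8,interpolation=2))"
```

```text
(no output)
```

View pics/o3.png

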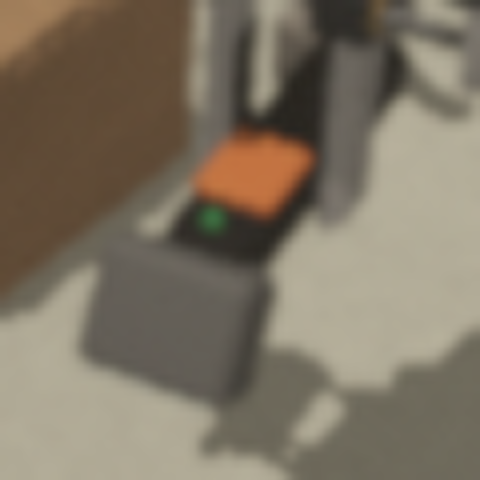

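{"name": "send_rows", "arguments": {
  "moves": "1 0 -0.02 -0.01 -6; 1 0 -0.03 -0.01 -7; 1 0 -0.01 -0.01 -7; 1 0 0 0 -7; 1 0 0 0 -7; 1 0 0 0 -7; 1 0 0 0 -7; 1 0 0 0 -7; 1 0 0 0 -7; 1 0 0 0 -7"
}}

```text
time: 40.82
tool_pos: [0.5929, 0.0628, 0.2351]
ee_rot: [-1.571, -0.0, -0.137]
wrist_force: [-0.4, -0.3, -2.3]
width: 0.0339
```

```bash
python3 -c "
from cart import *
go(.4985,-.038,.22,.056)"
```

```text
turn first -11.1 deg; then tool shift mm [-99.9  15.1 -95.3]  |d|=139  min rows 3.3; now [0.5929 0.0628 0.2351] yaw -0.1369 t=40.8
```

{"name": "send_rows", "arguments": {
  "moves": "1 0 0 0 -5.7; 1 0 0 0 -5.7; 1 -0.025 0 -0.0238 0; 1 -0.025 0 -0.0238 0; 1 -0.025 0 -0.0238 0; 1 -0.025 0 -0.0238 0; 1 0 0.03 0 0; 1 0 0.03 0 0; 1 0 0.025 0 0; 1 0 0 0 0"
}}

```text
time: 41.65
tool_pos: [0.4945, -0.0375, 0.1441]
ee_rot: [-1.568, 0.011, 0.055]
wrist_force: [-1.3, -0.2, -2.4]
width: 0.0338
```

{"name": "send_rows", "arguments": {
  "moves": "1 0 0 0 0; 1 0 0 0 0; 1 0 0 0 0; 1 0 0 0 0; 1 0 0 0 0; 1 0 0 0 0; 1 0 0 0 0; 1 0 0 0 0; 1 0 0 0 0; 1 0 0 0 0"
}}

```text
time: 42.48
tool_pos: [0.4983, -0.0379, 0.1499]
ee_rot: [-1.571, 0.0, 0.056]
wrist_force: [-0.3, 0.1, -2.7]
width: 0.0338
```

```bash
python3 -c "
from cart import *
go(.4985,-.038,.135,.056)
p=snap('wrist','q0')
p=snap('scene');cv2.imwrite('pics/q1.png',cv2.resize(p['image'][110:260,250:420,::-1],None,fx=4,fy=4,interpolation=2))"
```

```text
turn first 0.0 deg; then tool shift mm [ 0.2 14.9 -0.1]  |d|=15  min rows 0.4; now [ 0.4983 -0.0379  0.1499] yaw 0.0560 t=42.5
```

View pics/q1.png

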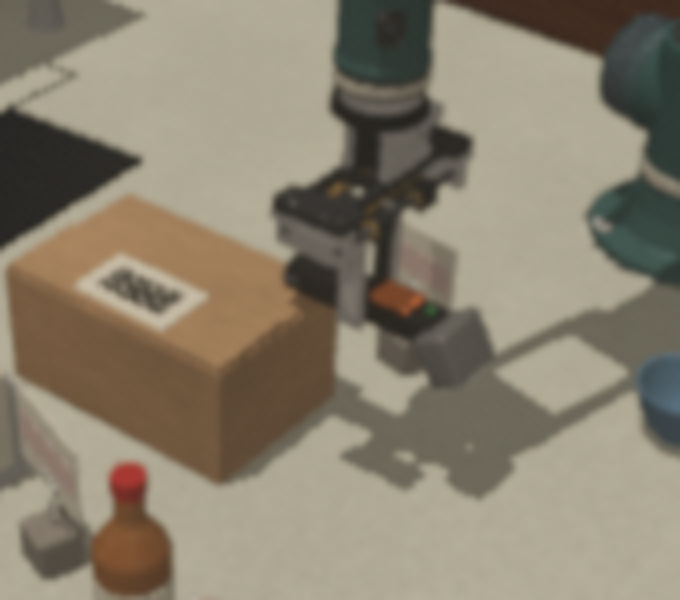

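View pics/q0.png

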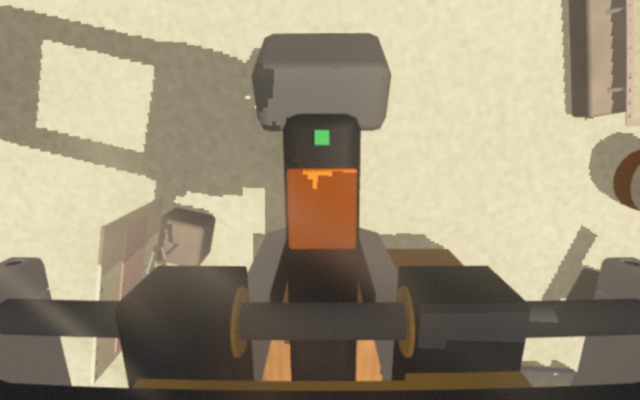

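{"name": "send_rows", "arguments": {
  "moves": "1 0 0.006 0 0; 1 0 0.005 0 0; 1 0 0.003 0 0; 1 0 0.002 0 0; 1 0 0.002 0 0; 1 0 0.002 0 0; 1 0 0 0 0; 1 0 0 0 0; 1 0 0 0 0; 1 0 0 0 0"
}}

```text
time: 43.42
tool_pos: [0.4988, -0.0376, 0.1305]
ee_rot: [-1.571, -0.001, 0.056]
wrist_force: [-0.6, 3.6, 4.1]
width: 0.0339
```

```bash
python3 -c "
from cart import *
p=snap('wrist','q2')"
```

```text
(no output)
```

View pics/q2.png

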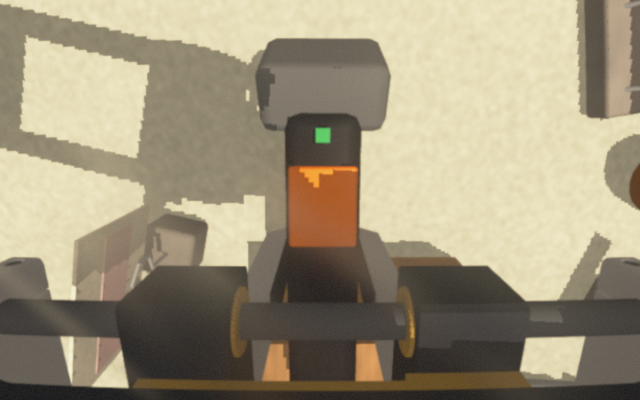

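{"name": "send_rows", "arguments": {
  "moves": "1 0 0.002 0 0; 1 0 0.002 0 0; 1 0 0.002 0 0; 1 0 0 0 0; 1 0 0 0 0; 1 0 0 0 0; 1 0 0 0 0; 1 0 0 0 0; 1 0 0 0 0; 1 0 0 0 0"
}}

```text
time: 44.3
tool_pos: [0.4982, -0.0381, 0.1237]
ee_rot: [-1.571, 0.0, 0.056]
wrist_force: [1.0, 3.0, 1.2]
width: 0.0337
```

{"name": "send_rows", "arguments": {
  "moves": "1 0 0.002 0 0; 1 0 0.002 0 0; 1 0 0.002 0 0; 1 0 0.002 0 0; 1 0 0 0 0; 1 0 0 0 0; 1 0 0 0 0; 1 0 0 0 0; 1 0 0 0 0; 1 0 0 0 0"
}}

```text
time: 45.13
tool_pos: [0.4983, -0.0379, 0.1157]
ee_rot: [-1.571, 0.0, 0.056]
wrist_force: [0.1, 2.0, 1.6]
width: 0.0339
```

```bash
python3 -c "
from cart import *
p=snap('wrist','q3')
p=snap('scene');cv2.imwrite('pics/q4.png',cv2.resize(p['image'][110:260,250:420,::-1],None,fx=4,fy=4,interpolation=2))"
```

```text
(no output)
```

View pics/q4.png

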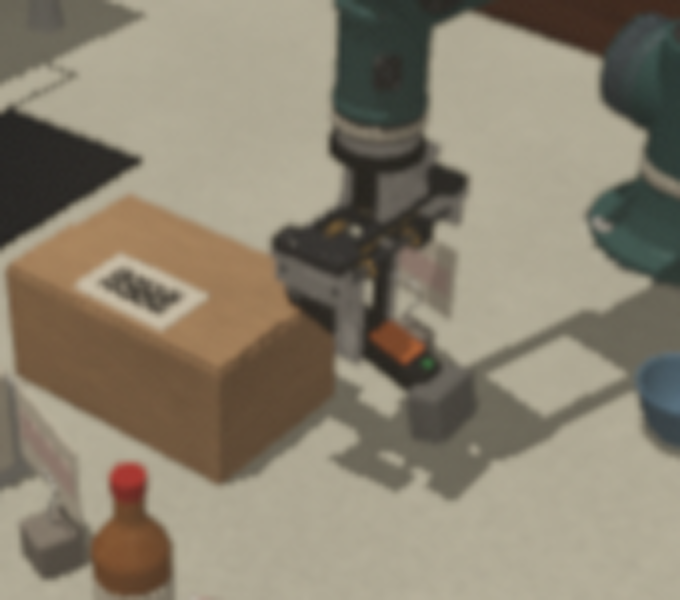

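View pics/q3.png

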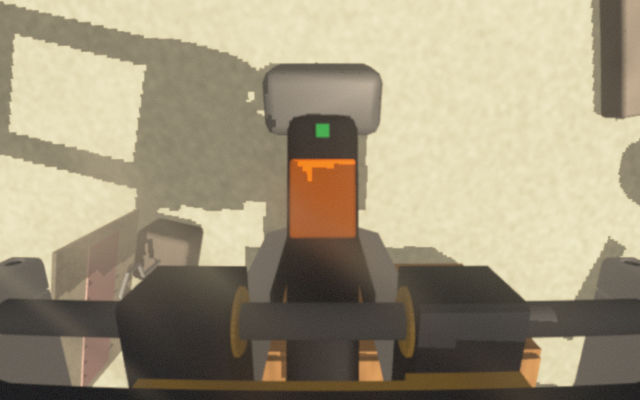

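```bash
cat > tilt.py <<'E'
from h import *
from scipy.optimize import brentq
p=snap('wrist');o=robot.get_obs()
Rt=Ro.from_euler('xyz',o['ee_rot']).as_matrix(); tp=o['tool_pos']
def tool(px):
    a,d=ray(p,px); return Rt.T@(a-tp),Rt.T@d
# level: plane tool y = -0.014(+grip offset -> top of handle 14 above grip; TCP ~1mm above grip => y=-0.013)
Y0=-.013
def hp(px):
    a,d=tool(px); return (a+d*(Y0-a[1])/d[1])
def px_of(P): return proj(p,Rt@P+tp)[0]
def rot(P,th): # head down by th about tool x through (0,0,0); z fwd, y down
    c,s=np.cos(th),np.sin(th); y,z=P[1],P[2]
    return np.array([P[0],y*c+z*s,z*c-y*s])
if __name__=='__main__':
    for a,b in [((321.5,137),(322,130.5)),((321,168),(322,159)),((321,248),(322,238))]:
        P=hp(a)
        print(P.round(4),[ (t,px_of(rot(P,np.radians(t))).round(1).tolist()) for t in (0,10,15,20,25)],'obs',b)
E
python3 tilt.py
```

```text
[-0.0008 -0.013   0.0606] [(0, [321.5, 137.0]), (10, [321.5, 132.5]), (15, [321.5, 132.0]), (20, [321.6, 132.5]), (25, [321.6, 134.0])] obs (322, 130.5)
[-0.0011 -0.013   0.0475] [(0, [321.0, 168.0]), (10, [321.0, 161.8]), (15, [321.1, 160.1]), (20, [321.1, 159.3]), (25, [321.1, 159.3])] obs (322, 159)
[-0.0011 -0.013   0.0112] [(0, [321.0, 248.0]), (10, [321.0, 242.0]), (15, [321.0, 239.2]), (20, [321.0, 236.6]), (25, [321.0, 234.3])] obs (322, 238)
```

```bash
python3 -c "
from cart import *
go(.5909,-.2966,.269,.056)
A=snap('scene','r1');B=snap('side','r2')
a=imaging.landmark_of(A,'carton_code');b=imaging.landmark_of(B,'carton_code');print(a,b)
print(proj(A,[.5858,-.2054,.12]),proj(B,[.5858,-.2054,.12]))
for k in(A,B): print([(np.round(d['centre'],1).tolist(),round(d['conf'],2)) for d in imaging.landmark_of(k,'scanner_beam')])
"
```

```text
turn first -0.0 deg; then tool shift mm [  78.  -153.2 -263.5]  |d|=315  min rows 7.5; now [ 0.4982 -0.0379  0.1158] yaw 0.0560 t=45.3
[{'centre': [284.2, 181.1], 'conf': 0.6}] [{'centre': [328.6, 232.5], 'conf': 0.75}]
[[285.10215564 182.71452778]] [[329.97751931 233.42933959]]
[([361.1, 215.3], 0.75), ([530.0, 300.2], 0.69)]
[([303.1, 197.2], 0.69)]
```

{"name": "send_rows", "arguments": {
  "moves": "1 0 -0.02 0 0; 1 0 -0.03 0 0; 1 0 -0.035 0 0; 1 0 -0.035 0 0; 1 0 -0.033 0 0; 1 0.0111 0 -0.0376 0; 1 0.0111 0 -0.0376 0; 1 0.0111 0 -0.0376 0; 1 0.0111 0 -0.0376 0; 1 0.0111 0 -0.0376 0"
}}

```text
time: 46.42
tool_pos: [0.5639, -0.2246, 0.2678]
ee_rot: [-1.571, 0.002, 0.055]
wrist_force: [0.6, 0.0, -1.9]
width: 0.0342
```

{"name": "send_rows", "arguments": {
  "moves": "1 0.0112 0 -0.0378 0; 1 0.0113 0 -0.0377 0; 1 0 0 0 0; 1 0 0 0 0; 1 0 0 0 0; 1 0 0 0 0; 1 0 0 0 0; 1 0 0 0 0; 1 0 0 0 0; 1 0 0 0 0"
}}

```text
time: 47.25
tool_pos: [0.591, -0.2958, 0.2697]
ee_rot: [-1.571, -0.001, 0.057]
wrist_force: [-0.0, -0.7, -1.8]
width: 0.034
```

```bash
python3 -c "
from cart import *
A=snap('scene');B=snap('side');C=snap('wrist','s3')
print('earlier',tri([(A,(361.1,215.3)),(B,(303.1,197.2))]))
go(.5909,-.2966,.269,.056)
l=[]
for k in(A,B,C):
  d=imaging.landmark_of(k,'scanner_beam'); print([(np.round(e['centre'],1).tolist(),round(e['conf'],2)) for e in d]); l.append((k,d[0]['centre']) if d else None)
h=np.array([-.056,.998,0])
Wd=np.array([.5909,-.2966,.269])+h*.0758-np.array([0,0,.0606]);print(Wd,[proj(k,Wd) for k in(A,B)])
cv2.imwrite('pics/s1.png',cv2.resize(A['image'][90:250,200:360,::-1],None,fx=4,fy=4,interpolation=2))
cv2.imwrite('pics/s2.png',cv2.resize(B['image'][150:300,260:410,::-1],None,fx=4,fy=4,interpolation=2))
"
```

```text
earlier (array([0.49545964, 0.0417447 , 0.05822808]), [np.float64(2.0), np.float64(1.6)])
turn first 0.0 deg; then tool shift mm [-0.1  0.2 -0.3]  |d|=0  min rows 0.0; now [ 0.5909 -0.2963  0.2692] yaw 0.0564 t=47.4
[([531.0, 302.6], 0.62), ([282.0, 162.7], 0.57)]
[([331.7, 219.7], 0.71), ([361.8, 192.0], 0.67), ([281.4, 117.9], 0.63)]
[]
[ 0.5866552 -0.2209516  0.2084   ] [array([[280.66969694, 158.22717848]]), array([[331.00563219, 220.90527677]])]
```

View pics/s1.png

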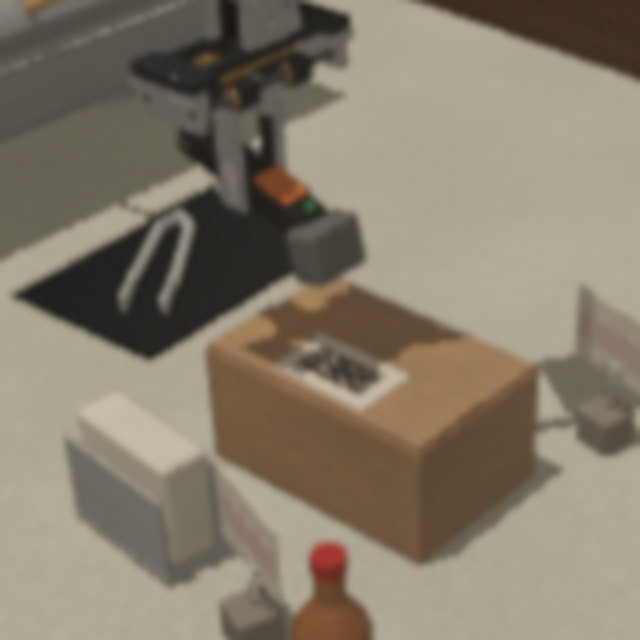

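View pics/s2.png

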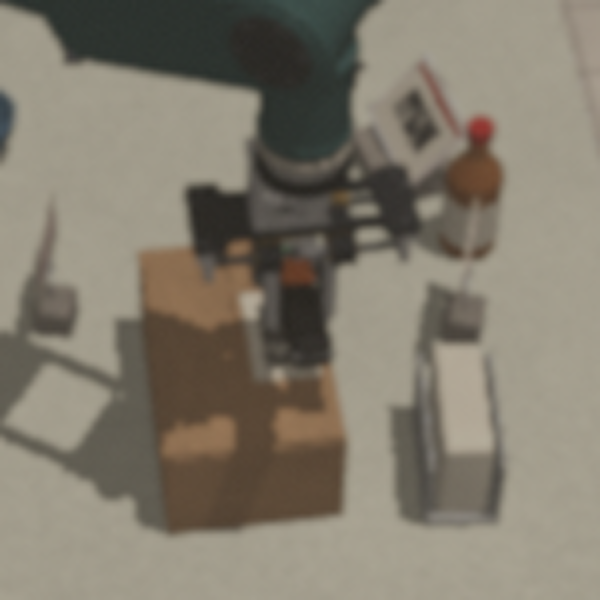

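View pics/s3.png

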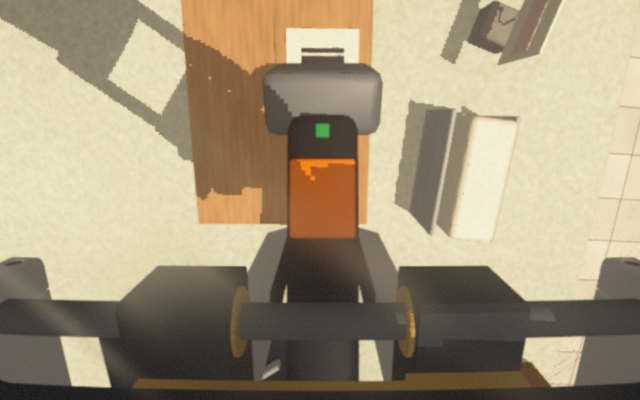

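{"name": "send_rows", "arguments": {
  "moves": "1 0 0 -0.002 0; 1 0 0 0 0; 1 0 0 0 0; 1 0 0 0 0; 1 0 0 0 0; 1 0 0 0 0; 1 0 0 0 0; 1 0 0 0 0; 1 0 0 0 0; 1 0 0 0 0"
}}

```text
time: 48.38
tool_pos: [0.5911, -0.2986, 0.269]
ee_rot: [-1.571, 0.0, 0.056]
wrist_force: [0.3, -0.3, -1.0]
width: 0.0338
```

{"name": "send_rows", "arguments": {
  "moves": "1 0 0 0 0; 1 0 0 0 0; 1 0 0 0 0; 1 0 0 0 0; 1 0 0 0 0; 1 0 0 0 0; 1 0 0 0 0; 1 0 0 0 0; 1 0 0 0 0; 1 0 0 0 0"
}}

```text
time: 49.22
tool_pos: [0.5911, -0.2986, 0.269]
ee_rot: [-1.571, -0.0, 0.056]
wrist_force: [0.5, -0.6, -1.4]
width: 0.0337
```

{"name": "send_rows", "arguments": {
  "moves": "1 0 0 0 0; 1 0 0 0 0; 1 0 0 0 0; 1 0 0 0 0; 1 0 0 0 0; 1 0 0 0 0; 1 0 0 0 0; 1 0 0 0 0; 1 0 0 0 0; 1 0 0 0 0"
}}

```text
time: 50.05
tool_pos: [0.5911, -0.2986, 0.269]
ee_rot: [-1.571, 0.0, 0.056]
wrist_force: [0.5, 0.4, -2.4]
width: 0.0338
```

{"name": "send_rows", "arguments": {
  "moves": "1 0 0 0 7; 1 0 0 0 7; 1 0 0 0 7; 1 0 0 0 7; 1 0 0 0 7; 1 0 0 0 7; 1 0 0 0 7; 1 0 0 0 7; 1 0 0 0 7; 1 0 0 0 7"
}}

```text
time: 50.88
tool_pos: [0.591, -0.2985, 0.2689]
ee_rot: [-1.571, 0.0, -1.172]
wrist_force: [0.7, 0.1, -1.3]
width: 0.0337
```

```bash
python3 -c "
from cart import *
B=snap('side','u1'); print(atz(B,(253,181),.02))
go(.50,.12,.12,-1.396);go(.50,.12,.06,-1.396)"
```

```text
[0.29520813 0.17960864 0.02      ]
turn first 12.6 deg; then tool shift mm [-428.1  149.   -16.9]  |d|=454  min rows 10.9; now [ 0.5911 -0.2986  0.269 ] yaw -1.1755 t=50.9
turn first 12.6 deg; then tool shift mm [-428.1  209.   -16.9]  |d|=477  min rows 11.4; now [ 0.5911 -0.2986  0.269 ] yaw -1.1755 t=50.9
```

{"name": "send_rows", "arguments": {
  "moves": "1 0 0 0 6.6; 1 0 0 0 6.6; 1 -0.0357 0 -0.0014 0; 1 -0.0357 0 -0.0014 0; 1 -0.0357 0 -0.0014 0; 1 -0.0357 0 -0.0014 0; 1 -0.0357 0 -0.0014 0; 1 -0.0357 0 -0.0014 0; 1 -0.0357 0 -0.0014 0; 1 -0.0357 0 -0.0014 0"
}}

```text
time: 51.77
tool_pos: [0.5296, -0.0177, 0.2692]
ee_rot: [-1.57, -0.0, -1.394]
wrist_force: [0.6, 0.1, -2.5]
width: 0.0338
```

{"name": "send_rows", "arguments": {
  "moves": "1 -0.0357 0 -0.0014 0; 1 -0.0357 0 -0.0014 0; 1 -0.0357 0 -0.0014 0; 1 -0.0354 0 -0.0015 0; 1 0 0.03 0 0; 1 0 0.038 0 0; 1 0 0.038 0 0; 1 0 0.03 0 0; 1 0 0.013 0 0; 1 0 0 0 0"
}}

```text
time: 52.6
tool_pos: [0.4967, 0.1198, 0.1152]
ee_rot: [-1.58, 0.0, -1.394]
wrist_force: [-1.9, -0.5, -2.7]
width: 0.0339
```

```bash
python3 -c "
from cart import *
go(.50,.12,.06,-1.396)
snap('wrist','v1')
p=snap('scene');cv2.imwrite('pics/v2.png',cv2.resize(p['image'][150:310,290:450,::-1],None,fx=4,fy=4,interpolation=2))"
```

```text
turn first 0.1 deg; then tool shift mm [ 0.4 55.2  3.3]  |d|=55  min rows 1.3; now [0.4967 0.1198 0.1152] yaw -1.3936 t=52.6
```

View pics/v2.png

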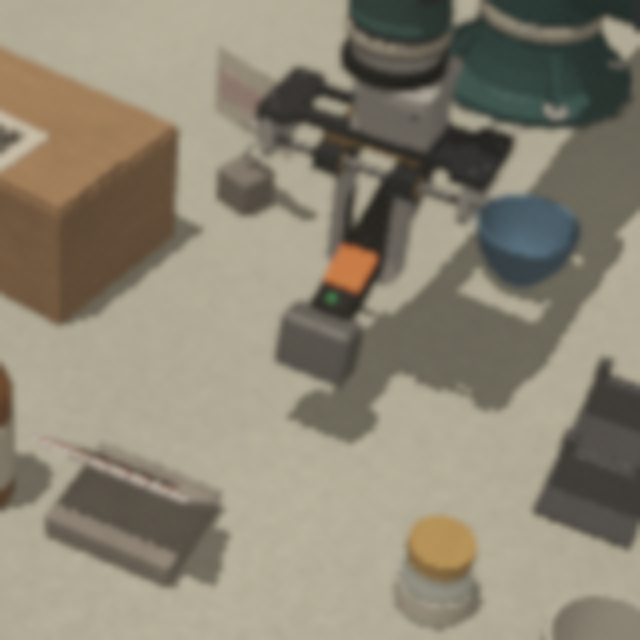

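{"name": "send_rows", "arguments": {
  "moves": "1 0 0.02 0 0; 1 0 0.016 0 0; 1 0 0.008 0 0; 1 0 0.003 0 0; 1 0 0.003 0 0; 1 0 0.003 0 0; 1 0 0.003 0 0; 1 0 0.003 0 0; 1 0 0 0 0; 1 0 0 0 0"
}}

```text
time: 53.53
tool_pos: [0.5, 0.1201, 0.061]
ee_rot: [-1.571, -0.0, -1.396]
wrist_force: [0.4, -0.2, -1.9]
width: 0.0337
```

{"name": "send_rows", "arguments": {
  "moves": "1 0 0.003 0 0; 1 0 0.003 0 0; 1 0 0.003 0 0; 1 0 0.003 0 0; 1 0 0.002 0 0; 1 0 0.001 0 0; 1 0 0 0 0; 1 0 0 0 0; 1 0 0 0 0; 1 0 0 0 0"
}}

```text
time: 54.37
tool_pos: [0.5002, 0.1201, 0.0476]
ee_rot: [-1.57, -0.0, -1.396]
wrist_force: [-4.5, -1.0, 5.4]
width: 0.0338
```

```bash
python3 -c "
from cart import *
go(.50,.12,.04,-1.396)
snap('wrist','v3')"
```

```text
turn first 0.0 deg; then tool shift mm [ 0.1  7.6 -0.2]  |d|=8  min rows 0.2; now [0.5002 0.1201 0.0476] yaw -1.3959 t=54.4
```

View pics/v3.png

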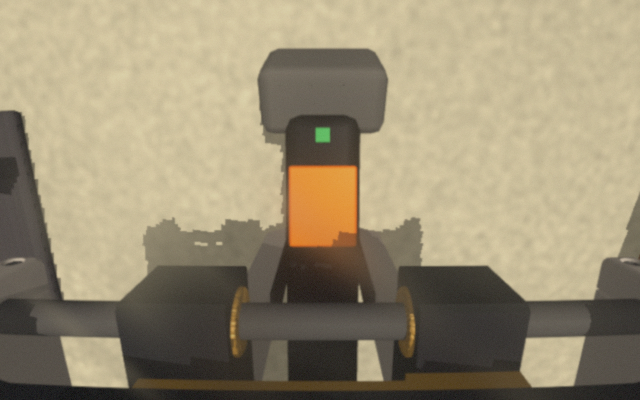

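{"name": "send_rows", "arguments": {
  "moves": "1 0 0.002 0 0; 1 0 0.002 0 0; 1 0 0.002 0 0; 1 0 0.002 0 0; 1 0 0 0 0; 1 0 0 0 0; 1 0 0 0 0; 1 0 0 0 0; 1 0 0 0 0; 1 0 0 0 0"
}}

```text
time: 55.25
tool_pos: [0.5004, 0.1201, 0.0392]
ee_rot: [-1.57, -0.0, -1.396]
wrist_force: [-3.8, -0.5, 5.9]
width: 0.034
```

```bash
python3 -c "
from cart import *
snap('wrist','v4')"
```

```text
(no output)
```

View pics/v4.png

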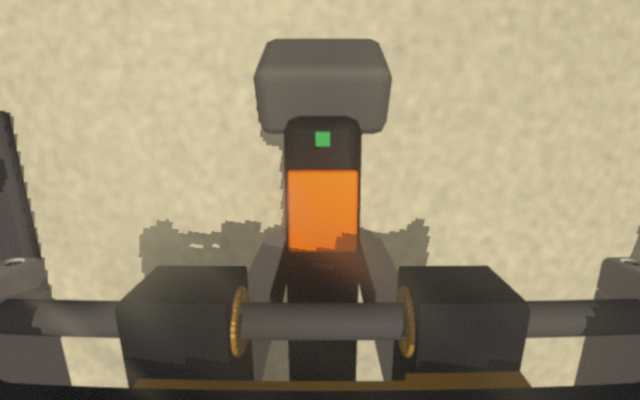

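{"name": "send_rows", "arguments": {
  "moves": "1 0 0.001 0 0; 1 0 0.001 0 0; 1 0 0 0 0; 1 0 0 0 0; 1 0 0 0 0; 1 0 -0.01 0 0; 1 0 -0.03 0 0; 1 0 -0.04 0 0; 1 0 -0.04 0 0; 1 0 -0.03 0 0"
}}

```text
time: 56.13
tool_pos: [0.5008, 0.1202, 0.1894]
ee_rot: [-1.567, -0.0, -1.396]
wrist_force: [0.6, -0.8, -1.2]
width: 0.0338
```

```bash
python3 -c "
from cart import *
snap('wrist','v5')
go(.4575,.332,.18,-1.396)
go(.4575,.332,.075,-1.396)"
```

```text
turn first -0.0 deg; then tool shift mm [-216.3   16.3   -9. ]  |d|=217  min rows 5.2; now [0.504  0.1206 0.1963] yaw -1.3960 t=56.2
turn first -0.0 deg; then tool shift mm [-216.3  121.3   -9. ]  |d|=248  min rows 6.0; now [0.504  0.1206 0.1963] yaw -1.3960 t=56.2
```

View pics/v5.png

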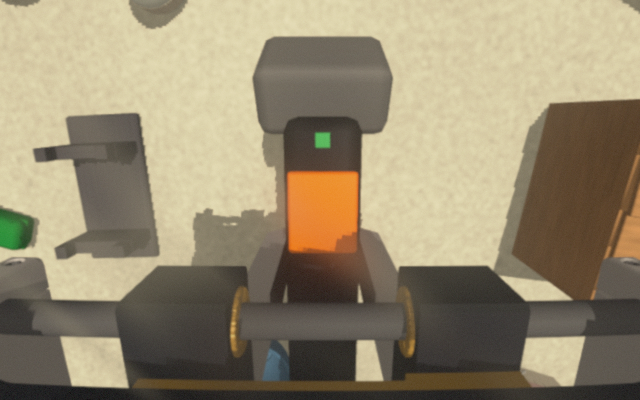

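```bash
python3 -c "
from cart import *
p=snap('scene');cv2.imwrite('pics/w1.png',cv2.resize(p['image'][130:250,230:350,::-1],None,fx=6,fy=6,interpolation=2)[:600])
p=snap('side');cv2.imwrite('pics/w2.png',cv2.resize(p['image'][180:290,280:370,::-1],None,fx=6,fy=6,interpolation=2)[:600])
go(.460,.3322,.16,-1.396)"
```

```text
turn first -0.0 deg; then tool shift mm [-215.9   29.4   -4.5]  |d|=218  min rows 5.2; now [0.502  0.1203 0.1894] yaw -1.3960 t=56.3
```

View pics/w1.png

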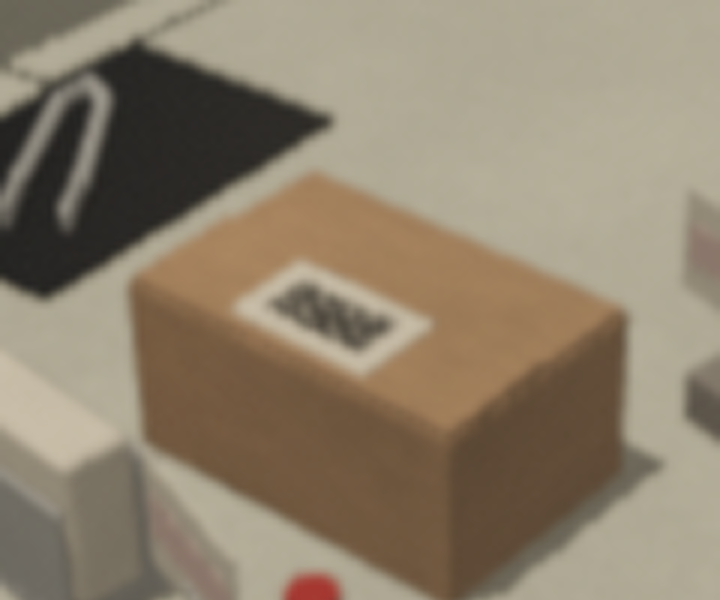

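View pics/w2.png

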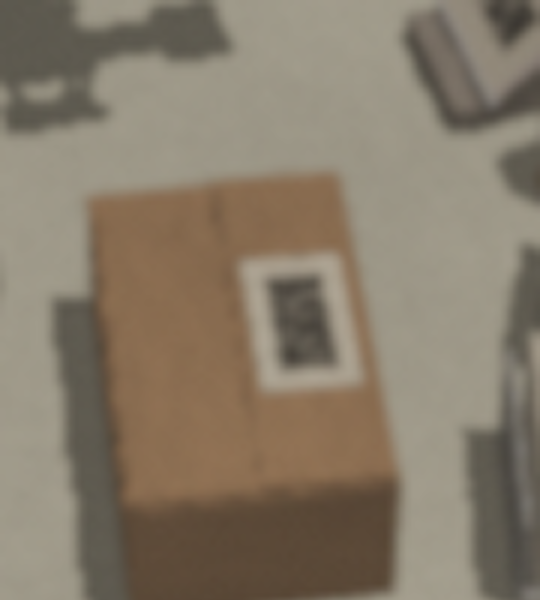

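{"name": "send_rows", "arguments": {
  "moves": "1 -0.036 0 -0.0008 0; 1 -0.036 0 -0.0008 0; 1 -0.036 0 -0.0008 0; 1 -0.036 0 -0.0008 0; 1 -0.036 0 -0.0008 0; 1 -0.036 0 -0.0005 0; 1 0 0.025 0 0; 1 0 0.025 0 0; 1 0 0.015 0 0; 1 0 0 0 0"
}}

```text
time: 57.12
tool_pos: [0.4537, 0.33, 0.1128]
ee_rot: [-1.585, -0.005, -1.395]
wrist_force: [-0.9, -1.3, -3.2]
width: 0.0334
```

{"name": "send_rows", "arguments": {
  "moves": "1 0 0 0 0; 1 0 0 0 0; 1 0 0 0 0; 1 0 0 0 0; 1 0 0 0 0; 1 0 0 0 0; 1 0 0 0 0; 1 0 0 0 0; 1 0 0 0 0; 1 0 0 0 0"
}}

```text
time: 57.95
tool_pos: [0.458, 0.332, 0.1209]
ee_rot: [-1.571, -0.0, -1.396]
wrist_force: [0.1, -0.6, -0.9]
width: 0.0341
```

```bash
python3 -c "
from cart import *
go(.460,.3322,.06,-1.396)
snap('wrist','x1')"
```

```text
turn first -0.0 deg; then tool shift mm [ 0.1 60.9  2. ]  |d|=61  min rows 1.5; now [0.458  0.332  0.1209] yaw -1.3961 t=58.0
```

View pics/x1.png

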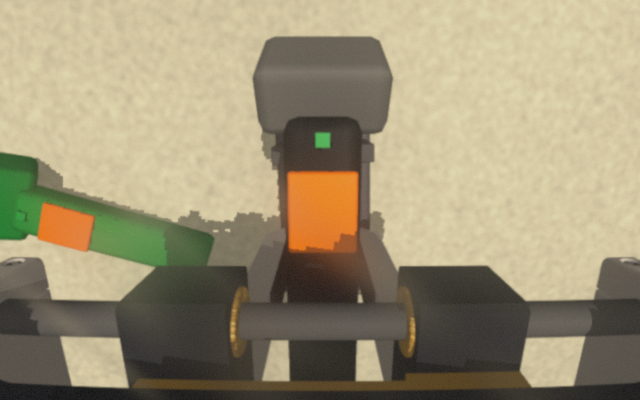

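{"name": "send_rows", "arguments": {
  "moves": "1 0 0.015 0.002 0; 1 0 0.02 0 0; 1 0 0.012 0 0; 1 0 0.006 0 0; 1 0 0.003 0 0; 1 0 0.002 0 0; 1 0 0 0 0; 1 0 0 0 0; 1 0 0 0 0; 1 0 0 0 0"
}}

```text
time: 58.83
tool_pos: [0.4605, 0.3326, 0.0638]
ee_rot: [-1.569, 0.0, -1.396]
wrist_force: [0.2, 0.6, -2.0]
width: 0.034
```

{"name": "send_rows", "arguments": {
  "moves": "1 0 0.002 0 0; 1 0 0.001 0 0; 1 0 0.001 0 0; 1 0 0 0 0; 1 0 0 0 0; 1 0 0 0 0; 1 0 0 0 0; 1 0 0 0 0; 1 0 0 0 0; 1 0 0 0 0"
}}

```text
time: 59.67
tool_pos: [0.46, 0.3323, 0.059]
ee_rot: [-1.571, -0.0, -1.396]
wrist_force: [0.7, -0.0, -1.5]
width: 0.034
```

```bash
python3 -c "
from cart import *
print(robot.get_obs()['tool_pos'],robot.get_obs()['wrist_force'])
snap('wrist','x2')"
```

```text
[0.46003102 0.33231823 0.05897324] [ 0.65515248 -0.00856412 -1.53811632]
```

View pics/x2.png

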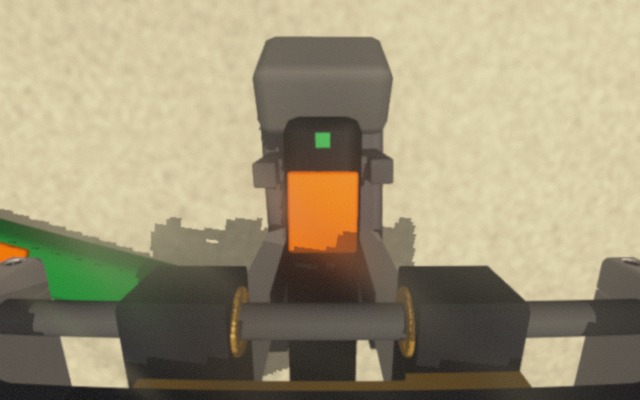

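{"name": "send_rows", "arguments": {
  "moves": "1 0 0.001 0 0; 1 0 0.0005 0 0; 1 0 0 0 0; 1 0 0 0 0; 1 0 0 0 0; 1 0 0 0 0; 1 0 0 0 0; 1 0 0 0 0; 1 0 0 0 0; 1 0 0 0 0"
}}

```text
time: 60.55
tool_pos: [0.4601, 0.3324, 0.0577]
ee_rot: [-1.57, 0.0, -1.396]
wrist_force: [-1.5, -0.5, 3.0]
width: 0.034
```

Contact is made, so I release and rise.

{"name": "send_rows", "arguments": {
  "moves": "0.1 0 0 0 0; -0.3 0 0 0 0; -0.3 0 0 0 0; -0.3 0 0 0 0; -0.3 0 0 0 0; -0.3 0 -0.015 0 0; -0.3 0 -0.03 0 0; -0.3 0 -0.035 0 0; -0.3 0 -0.035 0 0; -0.3 0 -0.035 0 0"
}}

```text
time: 61.38
tool_pos: [0.4597, 0.3322, 0.2087]
ee_rot: [-1.571, -0.0, -1.396]
wrist_force: [0.6, 0.4, -0.3]
width: 0.0609
```

{"name": "send_rows", "arguments": {
  "moves": "-0.3 0 -0.02 -0.03 0; -0.3 0 -0.02 -0.03 0; -0.3 0 0 -0.03 0; -0.3 0 0 0 0; -0.3 0 0 0 0; -0.3 0 0 0 0; -0.3 0 0 0 0; -0.3 0 0 0 0; -0.3 0 0 0 0; -0.3 0 0 0 0"
}}

```text
time: 62.22
tool_pos: [0.3719, 0.3166, 0.2468]
ee_rot: [-1.572, -0.001, -1.397]
wrist_force: [-1.3, 1.0, 0.2]
width: 0.0609
```

```bash
python3 -c "
from cart import *
p=snap('wrist','y1')
for px in []:pass
A=snap('scene','y2');snap('side','y3')
cv2.imwrite('pics/y2c.png',cv2.resize(A['image'][150:350,190:560,::-1],None,fx=2.1,fy=2.1,interpolation=2))
o=robot.get_obs();print(o['time'],o['tool_pos'])
for k in (p,A): print([(np.round(d['centre'],1).tolist(),round(d['conf'],2)) for d in imaging.landmark_of(k,'scanner_grip')[:3]])
"
```

```text
62.3667 [0.37162776 0.31669642 0.24716909]
[([321.5, 94.9], 0.91), ([164.0, 116.4], 0.79)]
[([505.0, 279.6], 0.88), ([447.3, 250.9], 0.66)]
```

View pics/y1.png

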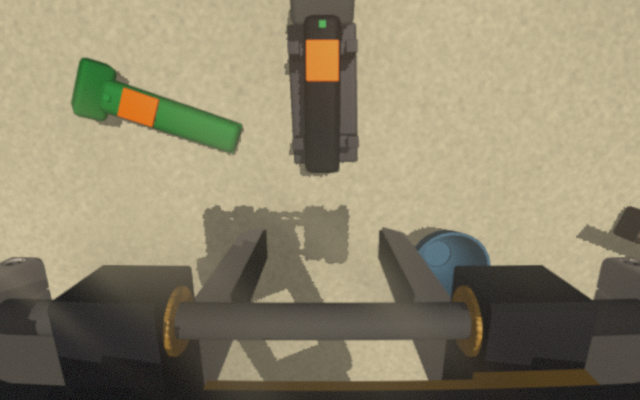

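View pics/y2c.png

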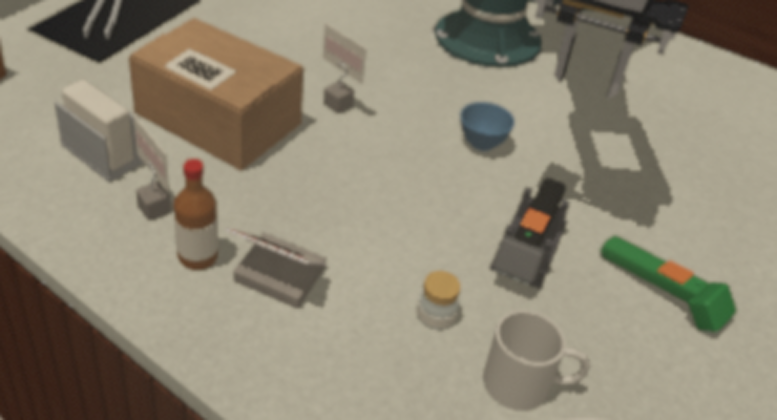

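View pics/y3.png

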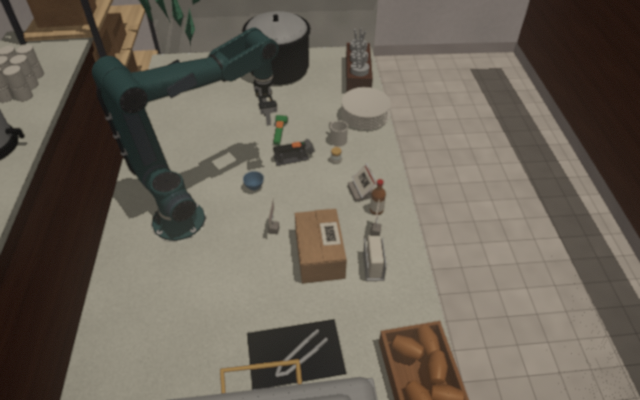

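```bash
python3 -c "
from cart import *
p=snap('wrist')
for px in [(322,170),(322,17)]: print(atz(p,px,.073).round(4))
print(order.close_job())"
```

```text
[0.3873 0.321  0.073 ]
[0.5224 0.3446 0.073 ]
the job is handed in; nothing more can be done
None
```

The order is packed, the carton is closed, both scans were made and the job is handed in. The interface gave no scan feedback, so whether either scan registered is not confirmed.

**Pots:** Only green and yellow were on the counter. A few detector hits for red and white matched nothing in the pictures. I lowered both into the carton until they touched the floor, and the wrist picture showed both upright before I closed it.

**Carton:** I folded both short end flaps, then the near long flap and the far one. The later scene and side pictures show it flat and closed.

**Docket scan:** I took the black scanner, not the green look-alike, and held it still for about 2.5 s. It was aimed about 9 cm from the bars and about 15° off square. My readings of the barcode's height ranged from 58 to 83 mm; I used about 66 mm, inside that range.

**Carton scan:** The gripper could not tilt, so I pressed the scanner's tail on the carton edge to tip it about 20° in the grip. That left it an estimated 10° off square. I held it still for about 2.5 s. The network's reading of the beam window was up to about 4–5 pixels from where I expected it.

**Scanner return:** I levelled the scanner by pressing its head gently on the clear counter and laid it back in the rest. Its handle ends are within about 3 mm of where they started, and the pads had slipped about 1 mm along the handle.

**Final check:** The last pictures show the other things on the counter where they were, and the gripper was clear of everything. The whole job took about 62 s.

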